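Set up a stepped shaft on V-blocks under a dial gauge for a run-out check

TASK

Set the shaft up on the granite plate for a run-out check. In line with the end stop's pin, stand one V-block near the stop and the other, packed up on the thinner reference block, farther along, then lay the shaft level in both grooves, thick end about 10 mm short of the pin and each V-block under the middle of its journal. Last, stand the dial gauge on the plate on the far side, reaching over the shaft, its tip pressed on top of the middle section.

Things in the scene. Friction and masses are not known exactly. Their poses are not given: they have to be found in the camera images.
- plate: Grey granite surface plate, fixed, 190 (its x) x 280 (its y) mm, top 40 mm above the bench; origin at the centre of its underside, z up. Its -x side faces the robot ('far side' is +x). The line of the set-up runs along its y at x = -35 mm, through the end stop.
- stop_pin (a point): End stop fixed on one end of the plate, at plate x = -35, y = +115 or -115 mm (a 28 x 61 mm bottle stands on the other end): dark steel post 24 x 24 x 60 mm on a 34 mm foot, a steel pin through it along the plate's y. Point: centre of post and pin, 52.6 mm above the plate, axes as the plate's. The pin ends 29.5 mm either side of the point; the end towards the plate's middle counts.
- vblock_1_c (a point): One of two identical steel V-blocks, loose, 0.34 kg: 46 mm wide (its x), 28 mm long (its y, along the groove), 45 mm high. Point: its centre, 22.5 mm up. The 90 degree groove on top is 30 mm wide and 15 mm deep, its bottom 30 mm above the foot. Grasp across the 46 mm sides. Either V-block may take either place.
- vblock_2_c (a point): The other V-block, the same in all respects.
- thin_block_c (a point): The thinner reference block, light grey, loose: 35 (its x) x 50 (its y) x 12 mm, 0.16 kg; point at its centre, 6 mm up. Grasp across the 35 mm sides. It packs up the V-block of the thin journal, so that both journals' axes lie 52.6 mm above the plate.
- thick_block_c (a point): The thicker reference block, light grey, loose: 40 x 40 x 18 mm, point at its centre, 9 mm up. Not needed: it would make the shaft slope.
- shaft_seat (a point): Turned metal shaft, loose, 0.5 kg, along its y: middle section 24 mm thick, y -26 to 26 mm; thick journal 32 mm, y 26 to 64 (middle 45); thin journal 15 mm, y -86 to -26 (middle -56). Point: on the axis at y = 0; centre of mass y = +12. It may roll about y. Starts level, 45 mm up, in a fixed wooden cradle 60 mm wide (base 12 mm high, uprights to 45 mm under the journals). Grasp the middle across.
- stand_knob (a point): Dial gauge stand, loose, 0.6 kg: grey base 50 x 50 x 40 mm, a post up from its middle, on top a black grip block 22 (its x) x 20 (its y) x 34 mm. Point: centre of the grip block, 152 mm above the base's underside. The gauge (round dial 44 mm, its top 137 mm above the underside) hangs on an arm, 68 mm from the post in the -x direction. Grasp the grip block across its y sides.
- dial_tip (a point): Lower end of the gauge's plunger, 68 mm in -x from the stand's post and, when out, 60.6 mm above the underside of the stand's base: 4 mm lower than the top of the shaft's middle section when that is set up. It slides up with the plunger.
- plunger (a joint): Travel of the gauge's plunger, m: 0 fully out, 0.010 fully in (up). A soft spring pushes it out with 0.4 to 1 N. About 0.004 when the set-up is right.

How it is judged (in metres and radians):
On the way, in this order (a step that is already met when the one before it is completed fails the run):
1. both V-blocks stand upright on the plate, one directly on the granite and one on the thin reference block (((height (world z) of vblock_1_c between 0.0595 and 0.0655 m and height (world z) of vblock_2_c between 0.0715 and 0.0775 m and height (world z) of thin_block_c between 0.043 and 0.049 m and horizontal distance between thin_block_c and vblock_2_c below 0.015 m and angle between each of vblock_1_c, vblock_2_c's own z axis and vertical below 0.05 rad) or (height (world z) of vblock_2_c between 0.0595 and 0.0655 m and height (world z) of vblock_1_c between 0.0715 and 0.0775 m and height (world z) of thin_block_c between 0.043 and 0.049 m and horizontal distance between thin_block_c and vblock_1_c below 0.015 m and angle between each of vblock_2_c, vblock_1_c's own z axis and vertical below 0.05 rad))), for 0.2 s.
2. the shaft lies level in both V-blocks, thick end towards the end stop (((height (world z) of vblock_1_c between 0.0595 and 0.0655 m and height (world z) of vblock_2_c between 0.0715 and 0.0775 m and height (world z) of thin_block_c between 0.043 and 0.049 m and horizontal distance between thin_block_c and vblock_2_c below 0.015 m and angle between each of vblock_1_c, vblock_2_c's own z axis and vertical below 0.05 rad and y of vblock_1_c in the frame of shaft_seat between 0.033 and 0.057 m and y of vblock_2_c in the frame of shaft_seat between -0.07 and -0.044 m and angle between the y axis of each of vblock_1_c, vblock_2_c and the y axis of shaft_seat, either way round below 0.15 rad) or (height (world z) of vblock_2_c between 0.0595 and 0.0655 m and height (world z) of vblock_1_c between 0.0715 and 0.0775 m and height (world z) of thin_block_c between 0.043 and 0.049 m and horizontal distance between thin_block_c and vblock_1_c below 0.015 m and angle between each of vblock_2_c, vblock_1_c's own z axis and vertical below 0.05 rad and y of vblock_2_c in the frame of shaft_seat between 0.033 and 0.057 m and y of vblock_1_c in the frame of shaft_seat between -0.07 and -0.044 m and angle between the y axis of each of vblock_2_c, vblock_1_c and the y axis of shaft_seat, either way round below 0.15 rad)) and height (world z) of shaft_seat between 0.0895 and 0.0955 m and angle between shaft_seat's own y axis and vertical between 1.5408 and 1.6008 rad and y of stop_pin in the frame of shaft_seat between 0.0935 and 0.1125 m and x of shaft_seat in the frame of stop_pin between -0.012 and 0.012 m and angle between the y axis of shaft_seat and the y axis of plate, either way round below 0.15 rad), for 0.2 s.
At the end, for the whole second after the job is handed in: V-blocks within 12 mm of their journals' middles, one on the thin block (15 mm); shaft level within 0.03 rad, in line with the pin within 12 mm, thick end 0 to 19 mm short of it; dial stand upright on the plate beyond the shaft, tip on the middle section, plunger in 1.2 to 6.8 mm; all at rest (all of step 2 and value of joint plunger between 0.0012 and 0.0068 m and y of dial_tip in the frame of shaft_seat between -0.02 and 0.02 m and x of stand_knob in the frame of plate above 0 m and angle between stand_knob's own z axis and vertical below 0.05 rad and height (world z) of stand_knob between 0.188 and 0.196 m and velocity of joint plunger between -0.01 and 0.01 m/s and linear speed of each of vblock_1, vblock_2, thin_block, shaft, dial_stand below 0.01 m/s); the robot touches nothing.
It also fails if it takes over 120 s, if anything falls off the work surface, if the arm or the gripper's body presses on something with over 40 N, if the wrist force passes 120 N, or if a joint passes its speed limit or range.

ROBOT

A 6-joint arm with a two-finger parallel gripper is mounted at the origin on a cart in front of the work surface, level with it; the furniture and walls round the work are solid. World frame = base frame: x ahead of the robot, y to its left, z up, the work surface at z = 0. Lengths are in m, angles in degrees, forces in N, time in s.
With the tool pointing down it reaches from about 0.325 to 0.9 m from the base axis. Payload 3.5 kg.
Tool frame: the origin (TCP) lies at the very end of the fingers, on their centre line; the grasp point (between the pads) lies 19 mm behind it; z points along the fingers, y is the direction in which the jaws open and shut (so a half turn about z gives the same grasp; the last joint's range is limited). The gripper opens to 85 mm and grips with 20 to 120 N. Pads are 22 mm wide; open, the fingers measure 114 mm over their backs; the gripper's body (76 mm by 85 mm) begins 54 mm behind the grasp point. The pads swing forward as they close: fully open they stand 13 mm farther back than shut.
Start: joints at [60.768, 15.837, -1.513, 72.651, 0, 84.076], TCP at [0.247, 0.574, 0.231] pointing down, gripper open.
Joint ranges: [-178.77, 178.77], [-48.84, 107.48], [-61.69, 71.31], [-111.58, 123.2], [-90, 87.43], [-180, 180]. Speed limits (degrees/s): [147.25, 147.25, 180, 180, 180, 180].

INTERFACE

Orientations are given as a 3x3 rotation matrix whose columns are the frame's x, y, z axes.
In Python, from cell import bot, optics, ticket, boxes_of, trace, tip_of gives the robot as it stands.
- The arm moves only by the tool move_arm, never from a script. Its argument "moves" is a list of rows, each a list of 3 entries, a list of its own where there are three numbers: the shift along the world's x, y, z in cm, then the turn about the world's z in rad, then the gripper's target within -1 to 1 (fully open at 1, half-way at 0, shut at -1). A call has 1 to 12 rows; each row shifts and turns the pose as measured when the row begins; what a row does not reach is not made up. A row lasts 1/10 s, in which the tool goes at most 50 mm and 8.59 degrees, less where a joint would pass 70% of its speed; a pose out of reach is approached as far as the arm can. A call is refused whole if a number of a shift passes 5 or a number of a turn 0.15, either way. A call with a gripper value outside its range is refused whole. The fingers move at their own pace and stop on an object; the grip force is fixed at half the most. Time passes only in rows, so rows that do not move let the fingers close. It gives the time, the measured TCP pose, the force and the opening at its end, in the units of the state.
- bot.sense(): the state, without advancing time (a new reading comes with each control period).
- optics.grab_frame(name): name is "scene" or "top" or "wrist"; returns (picture, depth): 420x560x3 uint8, red, green, blue; 420x560 float32, m along the optical axis (not along the pixel's ray), 0 where there is no reading.
- optics.camera_info(name): a dict with "camera_matrix" (3x3 intrinsics, pixels), "rvec" (rotation vector, rad) and "tvec" (3), from world to camera coordinates, as OpenCV has them. Camera axes: x right, y down, z forward; pixel columns grow to the right and rows downward; lengths in m; the calibration is good to about 2 mm. A picture is of the moment at which its call begins: read the wrist's pose just before it. camera_info takes no time and is no camera call; for the wrist camera it gives the pose at the moment of the call.
- ticket.close_job(): hands the job in, once; it reports no verdict.
Trained networks look in the newest picture that a camera, given by its name, has taken for a name from the list of things; names that differ only in an ending like _2 or _b are one class to them, and where a whole thing is asked for, a point or a joint stands for the part that bears it (a point fixed in the world has none). Each returns a list of dicts, best first, with "conf" (0 to 1); they miss things now and then, are a little off and sometimes report something else, mostly with a low value. They report only what shows in the picture. A call takes as long as a camera call.
- boxes_of(label, camera): "point" ([x, y, z] in m, in world coordinates, good to about 4 mm: the middle of the surface that is visible of it).
- trace(label, camera): "region" (420x560 bool, what is visible of it).
- tip_of(label, camera): "point" ([x, y, z] in m, in world coordinates, good to about 4 mm: a listed point, or the origin of a listed thing).
The state is a dict: "time": time; "joints": joint angles; "joint_vel": joint speeds; "joint_torque": joint torques, N m; "tcp_pos": TCP position; "orientation": TCP orientation; "force": force on the tool from outside, world axes, zero at the start; "torque": the same for the moment, N m; "grip_width": finger opening in m.
Only numpy, scipy, OpenCV 4.12 (cv2) and the standard library are available. Lean on these libraries where they do the work, as an engineer would, in place of code of your own. Each camera call takes 0.05 s, during which the arm holds its last target.

## Working session

There is one attempt and no reset: what is moved stays moved. The work goes in short steps, Python scripts to look and compute and a tool call to move; the robot and the scene stay as the last step left them, time stands still between calls to the robot, and variables do not carry over. Pictures are saved under pics/ and viewed, and the job is handed in when it is done.

Besides the shell and the picture viewer there is one more tool, called after "Emit:" in YAML: its name, and indented under it one key for each argument. move_arm: Moves the arm, as the interface text tells. Its arguments: {"type":"object","properties":{"moves":{"type":"array","items":{"type":"array"}}},"required":["moves"]}

```bash
ls; mkdir -p pics; python3 - <<'E'
from cell import bot, optics
import cv2
print(bot.sense())
for n in ("scene","top"):
    p,d=optics.grab_frame(n); cv2.imwrite(f"pics/{n}0.png",p[:,:,::-1]); print(optics.camera_info(n))
E
```

```text
pics
{'time': 0.0, 'joints': array([ 6.07686653e+01,  1.58803027e+01, -1.59645209e+00,  7.26507437e+01,
       -2.78551274e-04,  8.40779955e+01]), 'joint_vel': array([-0.01906711, -0.04490393, -0.11864674,  0.01044499,  0.01436769,
       -0.03695593]), 'joint_torque': array([ 1.72333523e-03, -4.45504367e+01,  2.95206213e+01,  1.64061750e-02,
       -1.39120480e-04,  6.37392773e-06]), 'tcp_pos': array([0.24692022, 0.57332292, 0.23014897]), 'orientation': array([[-9.18381838e-01,  3.95693857e-01, -1.08243811e-03],
       [ 3.95695274e-01,  9.18379807e-01, -1.94426564e-03],
       [ 2.24755331e-04, -2.21389390e-03, -9.99997524e-01]]), 'force': array([ 0.36639611,  0.9929586 , -0.81513634]), 'torque': array([-0.00063481, -0.01577005, -0.03296411]), 'grip_width': 0.0850763637814899}
{'camera_matrix': array([[502.96020282,   0.        , 271.10222544],
       [  0.        , 502.96020282, 204.20226869],
       [  0.        ,   0.        ,   1.        ]]), 'rvec': array([ 0.76640588, -2.25538236,  1.44728089]), 'tvec': array([0.40453198, 0.23576546, 1.05674414])}
{'camera_matrix': array([[389.35242685,   0.        , 274.69700949],
       [  0.        , 389.35242685, 213.50395721],
       [  0.        ,   0.        ,   1.        ]]), 'rvec': array([ 2.09206256, -2.13650116,  0.172521  ]), 'tvec': array([0.01309733, 0.52711892, 0.93162143])}
```

View pics/scene0.png

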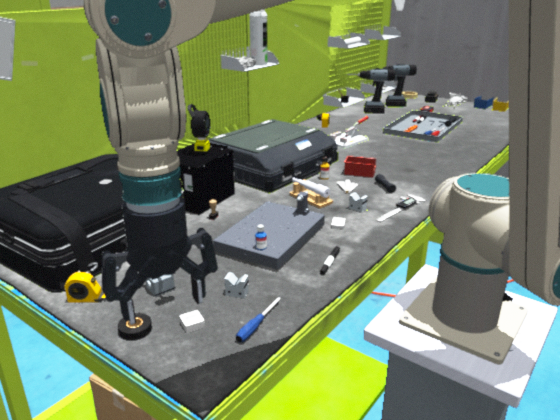

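View pics/top0.png

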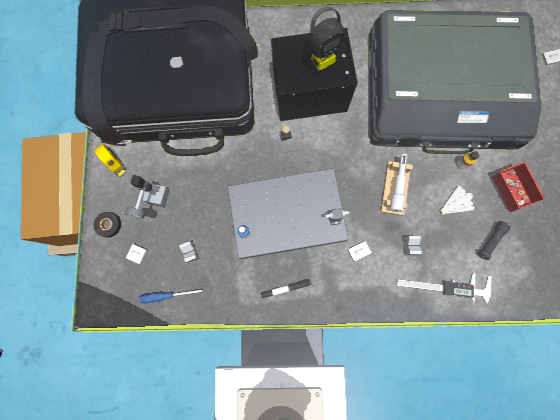

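```bash
cat > h.py <<'E'
import numpy as np, cv2
from cell import bot, optics, boxes_of, trace, tip_of
def cam(n):
    c=optics.camera_info(n); return c["camera_matrix"],cv2.Rodrigues(c["rvec"])[0],np.array(c["tvec"]).ravel()
def proj(n,pts):
    K,R,t=cam(n); q=(K@(R@np.atleast_2d(pts).T+t[:,None])); return (q[:2]/q[2]).T
def cloud(d,c):
    K,R,t=c
    v,u=np.mgrid[:d.shape[0],:d.shape[1]]
    pc=np.stack([(u-K[0,2])/K[0,0]*d,(v-K[1,2])/K[1,1]*d,d],-1)
    w=(pc-t)@R; w[d<=0]=np.nan; return w
E
python3 - <<'E'
from h import *
np.set_printoptions(precision=4,suppress=True)
for n in ("scene","top"):
    optics.grab_frame(n)
    for l in ("stop_pin","vblock_1_c","thin_block_c","thick_block_c","shaft_seat","stand_knob","dial_tip","plate"):
        print(n,l,[(np.round(r["point"],4).tolist(),round(r["conf"],2)) for r in tip_of(l,n)][:4])
E
```

```text
scene stop_pin [([0.5156, -0.1431, 0.097], 0.56)]
scene vblock_1_c [([0.4411, -0.341, 0.0215], 0.63)]
scene thin_block_c [([0.4299, -0.2111, 0.0056], 0.68)]
scene thick_block_c [([0.433, 0.3595, 0.0063], 0.85)]
scene shaft_seat [([0.5932, -0.3157, 0.041], 0.67)]
scene stand_knob []
scene dial_tip []
scene plate [([0.5304, -0.0313, -0.0013], 0.82)]
top stop_pin [([0.5123, -0.1482, 0.0975], 0.73)]
top vblock_1_c [([0.4391, -0.3397, 0.0198], 0.69)]
top thin_block_c [([0.4349, -0.2155, 0.0064], 0.57)]
top thick_block_c [([0.4339, 0.3664, 0.0084], 0.48)]
top shaft_seat []
top stand_knob [([0.59, 0.3171, 0.1524], 0.85)]
top dial_tip []
top plate [([0.526, -0.0269, -0.0001], 0.85)]
```

The plate lies mid-bench, with the stop on its right (-y) end at about px (335,215) and the bottle on the other end at (242,231). The V-blocks are at (190,251) and (412,245), the thin block at (359,251), the shaft in its cradle at (398,185) and the dial stand at (148,195). I'll zoom in next.

```bash
python3 - <<'E'
from h import *
np.set_printoptions(precision=4,suppress=True)
p,d=optics.grab_frame("top")
np.savez("top0.npz",p=p,d=d)
a=cv2.resize(p[140:270,330:460],None,fx=4.5,fy=4.5,interpolation=cv2.INTER_CUBIC)
cv2.imwrite("pics/zA.png",a[:,:,::-1])
a=cv2.resize(p[160:270,85:255],None,fx=4.5,fy=4.5,interpolation=cv2.INTER_CUBIC)
cv2.imwrite("pics/zB.png",a[:,:,::-1])
w=cloud(d,cam("top"))
for n,(u,v) in dict(bench=(300,300),plate=(290,210),plate2=(270,190),thin=(359,251),bench2=(380,230)).items(): print(n,w[v,u])
m=(w[...,2]>0.034)&(w[...,2]<0.046)&(w[...,0]>0.4)&(w[...,0]<0.66)&(abs(w[...,1]+0.03)<0.2)
n_,l,s,c=cv2.connectedComponentsWithStats(m.astype(np.uint8)); k=1+s[1:,4].argmax()
P=w[l==k]; print(len(P),np.median(P[:,2]))
r=cv2.minAreaRect((P[:,:2]*1000).astype(np.float32)); print(r)
# pin region & others
for l in ("vblock_1_c","thin_block_c","thick_block_c","shaft_seat","stand_knob"):
    for t in trace(l,"top"):
        g=t["region"]; v,u=np.nonzero(g); print(l,round(t["conf"],2),g.sum(),u.mean(),v.mean(),np.nanmedian(w[g],0), np.nanmin(w[g],0),np.nanmax(w[g],0))
E
```

```text
bench [ 0.3118 -0.0569  0.0031]
plate [ 0.5369 -0.0369  0.041 ]
plate2 [0.5913 0.0132 0.0378]
thin [ 0.4319 -0.2112  0.0102]
bench2 [ 0.4859 -0.2702  0.0028]
7705 0.04031623701866503
((532.396240234375, -27.838272094726562), (191.00152587890625, 280.1102294921875), 8.346358299255371)
vblock_1_c 0.79 316 411.8101265822785 245.42088607594937 [ 0.4421 -0.3372  0.0374] [ 0.419  -0.3608 -0.0022] [ 0.4694 -0.3275  0.0501]
thin_block_c 0.66 283 358.6077738515901 251.35335689045937 [ 0.4312 -0.2097  0.0123] [ 0.4065 -0.239  -0.0018] [ 0.4546 -0.1826  0.018 ]
thick_block_c 0.5 279 136.415770609319 253.84587813620072 [0.4355 0.3604 0.0179] [ 0.4124  0.3382 -0.004 ] [0.4638 0.386  0.0258]
shaft_seat 0.56 560 399.1267857142857 187.43214285714285 [ 0.5812 -0.3128  0.0543] [ 0.5267 -0.3423  0.0091] [ 0.6748 -0.2878  0.0662]
stand_knob 0.8 832 147.12379807692307 195.8125 [0.5804 0.3125 0.0677] [ 0.5128  0.2849 -0.0033] [0.6119 0.3788 0.173 ]
```

View pics/zA.png

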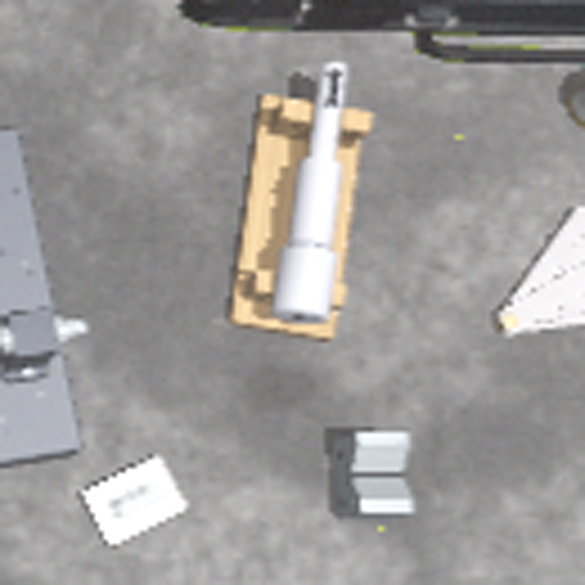

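View pics/zB.png

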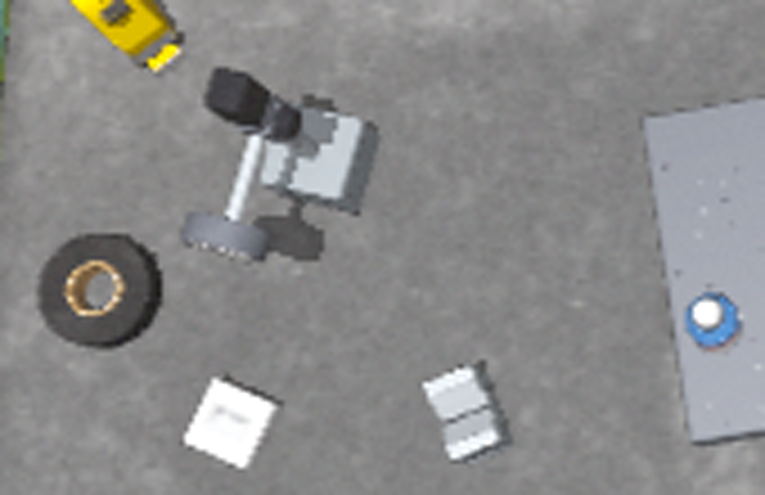

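The thick end of the shaft points toward the robot, and plate yaw is about +8.3°. Next I check the wrist camera view.

```bash
python3 - <<'E'
from h import *
np.set_printoptions(precision=4,suppress=True)
s=bot.sense();p,d=optics.grab_frame("wrist"); cv2.imwrite("pics/w0.png",p[:,:,::-1])
K,R,t=cam("wrist"); print(K,"\ncampos",-R.T@t,"fwd",R[2],s["tcp_pos"])
# camera in tool frame
T=s["orientation"]; print(T.T@(-R.T@t-s["tcp_pos"]), (T.T@R.T))
E
```

```text
[[355.3725   0.     279.9302]
 [  0.     355.3725 208.2562]
 [  0.       0.       1.    ]] 
campos [0.1801 0.6019 0.3738] fwd [ 0.2626 -0.1139 -0.9581] [0.2473 0.574  0.2313]
[ 0.0727 -0.001  -0.1425] [[ 0.0007 -0.9581 -0.2863]
 [ 1.      0.001  -0.0007]
 [ 0.001  -0.2863  0.9581]]
```

View pics/w0.png

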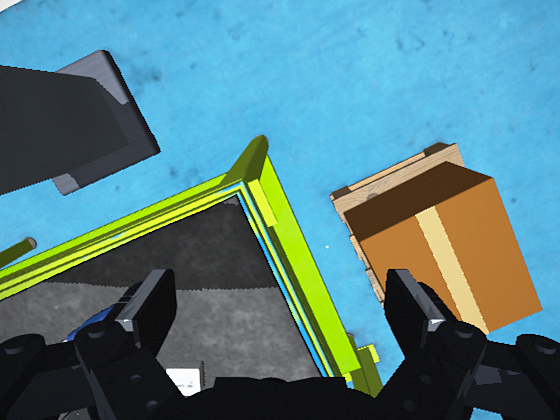

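Emit:
move_arm:
  moves:
    - [[2.0,-4.3,0],-0.12,1]
    - [[2.0,-4.3,0],-0.12,1]
    - [[2.0,-4.3,0],-0.12,1]
    - [[2.0,-4.3,0],-0.12,1]
    - [[2.0,-4.3,0],-0.12,1]
    - [[2.0,-4.3,0],-0.12,1]
    - [[2.0,-4.3,0],-0.12,1]
    - [[2.0,-4.3,0],0,1]
    - [[1.0,0,0],0,1]
    - [[0,0,0],0,1]

```text
time: 2.35
tcp_pos: [0.4221, 0.219, 0.2327]
orientation: [[-0.287, 0.958, 0.01], [0.958, 0.287, 0.002], [-0.0, 0.01, -1.0]]
force: [-1.5, 0.0, -0.0]
grip_width: 0.0854
```

```bash
cat >> h.py <<'E'
def rect(w,zlo,zhi,near,rad=0.05):
    m=(w[...,2]>zlo)&(w[...,2]<zhi)&(np.hypot(w[...,0]-near[0],w[...,1]-near[1])<rad)
    n_,l,s,c=cv2.connectedComponentsWithStats(m.astype(np.uint8))
    P=w[m]
    r=cv2.minAreaRect((P[:,:2]*1000).astype(np.float32)); return len(P),np.round(np.median(P,0),4),[np.round(x,1) for x in r]
def look(n,f):
    p,d=optics.grab_frame(n); c=cam(n); cv2.imwrite(f"pics/{f}.png",p[:,:,::-1]); np.savez(f"{f}.npz",p=p,d=d); return p,d,cloud(d,c)
E
python3 - <<'E'
from h import *
p,d,w=look("wrist","w1")
for l in ("vblock_1_c","stand_knob","dial_tip","thick_block_c"): print(l,[(np.round(r["point"],4).tolist(),round(r["conf"],2)) for r in tip_of(l,"wrist")][:3])
b=w[(abs(w[...,2])<0.008)]; print("bench z",np.median(b[:,2]))
print(rect(w,0.02,0.055,(0.43,0.23)),rect(w,0.04,0.055,(0.43,0.23)))
for t in trace("vblock_1_c","wrist"):
    g=t["region"]; q=w[g]; q=q[q[:,2]>0.025]; print(t["conf"],g.sum(),cv2.minAreaRect((q[:,:2]*1000).astype(np.float32)))
E
```

```text
vblock_1_c []
stand_knob []
dial_tip [([0.5226, 0.334, 0.0601], 0.4)]
thick_block_c [([0.4326, 0.364, 0.0083], 0.76)]
bench z -0.0002204494637457242
(1539, array([0.4342, 0.2241, 0.0405]), [array([434.4, 222.4]), array([46.1, 28.3]), np.float64(21.8)]) (803, array([0.4404, 0.2228, 0.0443]), [array([434.4, 222.4]), array([46. , 28.3]), np.float64(21.6)])
0.43 1724 ((434.3594055175781, 222.342041015625), (46.077674865722656, 28.304157257080078), 21.774457931518555)
```

View pics/w1.png

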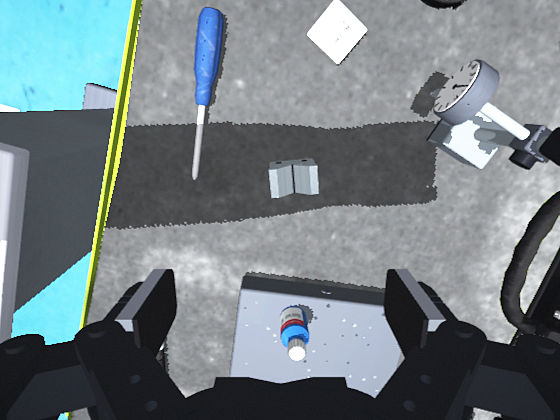

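The picture shows V-block 2 at px (294,178). The fit gives 46.1 x 28.3 mm, centre (0.4344, 0.2224), yaw 21.7°, which matches its given size. Next I move over the thin block, with a glance at the plate on the way.

Emit:
move_arm:
  moves:
    - [[0.2,-4.5,0],0,0.3]
    - [[0.2,-4.5,0],0.0,0.3]
    - [[0.2,-4.5,0],0.0,0.3]
    - [[0.2,-4.5,0],0.0,0.3]
    - [[0,-4.5,0],0.05,0.3]
    - [[0,-4.5,0],0.05,0.3]
    - [[0,-4.5,0],0.05,0.3]
    - [[0,-4.5,0],0,0.3]
    - [[0,-4.5,0],0,0.3]
    - [[0,-1.5,0],0,0.3]
    - [[0,0,0],0,0.3]

```text
time: 3.75
tcp_pos: [0.4274, -0.2024, 0.2334]
orientation: [[-0.466, 0.885, 0.014], [0.885, 0.466, 0.004], [-0.003, 0.014, -1.0]]
force: [0.3, -0.1, -0.1]
grip_width: 0.0555
```

```bash
python3 - <<'E'
from h import *
s=bot.sense(); print(s["tcp_pos"],s["grip_width"])
p,d,w=look("wrist","w2")
for l in ("stop_pin","vblock_1_c","thin_block_c"): print(l,[(np.round(r["point"],4).tolist(),round(r["conf"],2)) for r in tip_of(l,"wrist")][:3])
print("thin",rect(w,0.006,0.02,(0.432,-0.211),0.035))
print("vb",rect(w,0.03,0.055,(0.44,-0.338)))
E
```

```text
[ 0.42741022 -0.20238486  0.23344312] 0.05545863134896325
stop_pin [([0.5146, -0.1442, 0.0947], 0.61)]
vblock_1_c [([0.4411, -0.3448, 0.0241], 0.56)]
thin_block_c [([0.4297, -0.2138, 0.0072], 0.68)]
thin (1565, array([ 0.4296, -0.2113,  0.012 ]), [array([ 430.1, -212.3]), array([35. , 50.3]), np.float64(25.0)])
vb (971, array([ 0.4463, -0.339 ,  0.0383]), [array([ 441.2, -343.2]), array([29. , 44.2]), np.float64(89.0)])
```

View pics/w2.png

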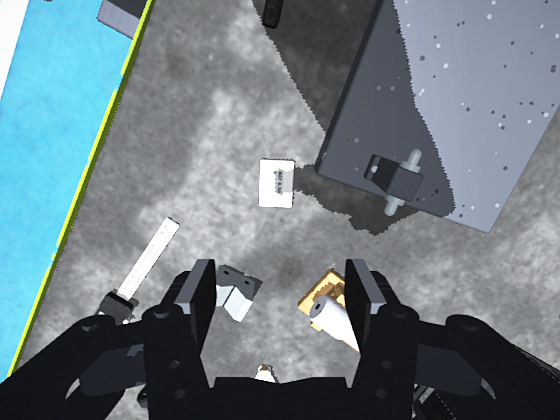

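The thin block is at px (277,183), centre (0.4301, -0.2123), yaw 25° and size 35.0 x 50.3, so the fit is good. I descend to just above it.

Emit:
move_arm:
  moves:
    - [[0.46,-1.36,-3],-0.049,0.25]
    - [[0,0,-4.5],0,0.25]
    - [[0,0,-4.5],0,0.25]
    - [[0,0,-4],0,0.25]
    - [[0,0,-3],0,0.25]
    - [[0,0,-1],0,0.25]
    - [[0,0,0],0,0.25]

```text
time: 4.65
tcp_pos: [0.4351, -0.2039, 0.0317]
orientation: [[-0.439, 0.898, 0.022], [0.898, 0.439, 0.001], [-0.009, 0.02, -1.0]]
force: [-0.0, -1.8, 0.0]
grip_width: 0.0529
```

Emit:
move_arm:
  moves:
    - [[-0.3,-1.2,0],-0.02,0.25]
    - [[0,0,0],0,0.25]
    - [[0,0,0],0,0.25]

```text
time: 4.95
tcp_pos: [0.4351, -0.2178, 0.0357]
orientation: [[-0.421, 0.906, 0.027], [0.907, 0.422, -0.003], [-0.015, 0.023, -1.0]]
force: [-0.6, 0.2, 1.2]
grip_width: 0.054
```

Emit:
move_arm:
  moves:
    - [[-0.2,0,0],0,0.25]
    - [[0,0,0],0,0.25]

```text
time: 5.15
tcp_pos: [0.4349, -0.2194, 0.0381]
orientation: [[-0.421, 0.907, 0.031], [0.907, 0.421, -0.006], [-0.019, 0.026, -0.999]]
force: [-0.4, -0.5, 0.2]
grip_width: 0.0534
```

```bash
python3 - <<'E'
from h import *
for i in range(4):
    s=bot.sense(); print(s["time"],s["tcp_pos"],s["orientation"][:,2],s["joints"])
    optics.grab_frame("top")
E
```

```text
5.15 [ 0.43488575 -0.21943134  0.03805613] [ 0.03149051 -0.00628342 -0.9994843 ] [-34.82680784  11.85263444 -32.92163538  43.5386494    0.73490801
  30.28149609]
5.2 [ 0.43518516 -0.21958273  0.03815677] [ 0.0319833  -0.00656928 -0.99946681] [-34.82280518  11.85492117 -32.90362163  43.52177533   0.7374681
  30.28513724]
5.25 [ 0.43503566 -0.21940772  0.03789344] [ 0.03156714 -0.00626342 -0.99948201] [-34.81622887  11.87529635 -32.91800514  43.5165287    0.73804419
  30.28832792]
5.3 [ 0.4347772  -0.21918504  0.03761282] [ 0.03096688 -0.00590344 -0.99950298] [-34.81030377  11.89286867 -32.93850424  43.51841411   0.73517048
  30.28541088]
```

Emit:
move_arm:
  moves:
    - [[0,0,0],0,0.25]
    - [[0,0,0],0,0.25]
    - [[0,0,0],0,0.25]
    - [[0,0,0],0,0.25]

```text
time: 5.75
tcp_pos: [0.4342, -0.2186, 0.037]
orientation: [[-0.421, 0.906, 0.03], [0.907, 0.422, -0.005], [-0.017, 0.025, -1.0]]
force: [0.2, -0.6, 0.2]
grip_width: 0.0533
```

```bash
python3 - <<'E'
from h import *
s=bot.sense(); print(s["time"],s["tcp_pos"],s["orientation"][:,2],s["joints"],s["joint_torque"])
E
```

```text
5.75 [ 0.43417336 -0.21856444  0.03696362] [ 0.0295953  -0.00485813 -0.99955016] [-34.79300609  11.93195285 -32.98809721  43.52827149   0.73901477
  30.28629694] [-4.38152594e-03 -3.39339495e+01  2.25562191e+01 -1.83675005e-01
  3.57005128e-02 -1.89893541e-06]
```

Emit:
move_arm:
  moves:
    - [[-0.2,0.2,-1],0,0.25]
    - [[0,0,-1],0,0.25]
    - [[0,0,-0.7],0,0.25]
    - [[0,0,-0.3],0,0.25]
    - [[0,0,0],0,0.25]

```text
time: 6.25
tcp_pos: [0.431, -0.2156, 0.0033]
orientation: [[-0.421, 0.906, 0.028], [0.907, 0.422, -0.004], [-0.015, 0.024, -1.0]]
force: [-0.8, 0.7, -1.1]
grip_width: 0.0537
```

Good. Now I close and lift.

Emit:
move_arm:
  moves:
    - [[0,0,0],0,-1]
    - [[0,0,0],0,-1]
    - [[0,0,0],0,-1]
    - [[0,0,0],0,-1]
    - [[0,0,0],0,-1]

```text
time: 6.75
tcp_pos: [0.4312, -0.2158, 0.0036]
orientation: [[-0.421, 0.906, 0.028], [0.907, 0.422, -0.004], [-0.015, 0.024, -1.0]]
force: [-0.5, -0.6, -1.7]
grip_width: 0.0331
```

Emit:
move_arm:
  moves:
    - [[0,0,2],0,-1]
    - [[0,0,4],0,-1]
    - [[0,0,4],0,-1]
    - [[0,0,4],0,-1]
    - [[0,0,3],0,-1]
    - [[1,3,1],-0.05,-1]
    - [[1,4,0],-0.05,-1]
    - [[1,4,0],-0.05,-1]
    - [[0,4,0],-0.05,-1]
    - [[0,3,0],-0.05,-1]
    - [[0,0,0],0,-1]

```text
time: 7.85
tcp_pos: [0.4589, -0.029, 0.1907]
orientation: [[-0.168, 0.985, 0.029], [0.986, 0.169, -0.009], [-0.013, 0.027, -1.0]]
force: [0.0, -0.5, -1.7]
grip_width: 0.033
```

```bash
python3 - <<'E'
from h import *
s=bot.sense(); print(s["tcp_pos"],s["orientation"],s["grip_width"])
p,d,w=look("wrist","w3")
print(rect(w,0.08,0.12,(0.5145,-0.1467),0.04))
E
```

```text
[ 0.45893957 -0.02896255  0.19072342] [[-0.16824353  0.98533272  0.02852269]
 [ 0.98565636  0.16854691 -0.00857172]
 [-0.0132534   0.02667143 -0.99955639]] 0.03304927937111456
(1209, array([ 0.5088, -0.1449,  0.0996]), [array([ 511.7, -143.3]), array([24.3, 47.3]), np.float64(8.4)])
```

View pics/w3.png

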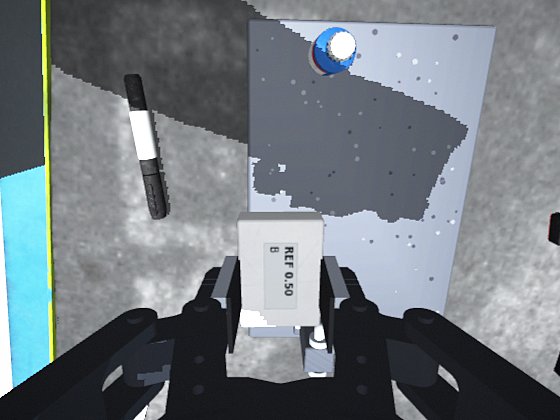

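The thin block is held between the pads at px (280,270). The plate's -x edge is at about column 250, and the stop is at (318,350). I'll fit the plate and stop.

```bash
cat >> h.py <<'E'
def edge(w,zt=0.04,pred=None):
    pass
E
python3 - <<'E'
from h import *
np.set_printoptions(precision=4,suppress=True)
c=cam("wrist"); d=np.load("w3.npz")["d"]; w=cloud(d,c)
print(rect(w,0.0965,0.104,(0.5145,-0.1467),0.03))
th=np.radians(8.35)
C=np.array([.5324,-.0278])
for it in range(2):
    R=np.array([[np.cos(th),-np.sin(th)],[np.sin(th),np.cos(th)]])
    l=(w[...,:2]-C)@R   # plate frame
    m=(abs(w[...,2]-.04)<.004)&(abs(l[...,0])<.11)&(abs(l[...,1])<.155)
    lx=l[...,0];ly=l[...,1]
    # -x edge
    def prof(a,b,lo,hi,sgn):
        out=[]
        for q in np.arange(lo,hi,.004):
            k=m&(abs(b-q)<.002)
            if k.sum()>8:
                out.append((q,(np.percentile(sgn*a[k],99.5))*sgn))
        return np.array(out)
    for nm,a,b,lo,hi,sg in (("-x",lx,ly,0.03,.13,-1),("+y",ly,lx,-.09,.09,1),("+x",lx,ly,-.05,.13,1)):
        o=prof(a,b,lo,hi,sg)
        if len(o)>5:
            f=np.polyfit(o[:,0],o[:,1],1); r=o[:,1]-np.polyval(f,o[:,0]); k=abs(r)<.002; f=np.polyfit(o[k,0],o[k,1],1); print(nm,len(o),f, "rms",r[k].std())
    break
E
```

```text
(948, array([ 0.5105, -0.1474,  0.0999]), [array([ 511.3, -143.8]), array([24.4, 44.6]), np.float64(11.7)])
-x 25 [ 0.0011 -0.0964] rms 8.151932326138377e-05
+y 45 [-0.001   0.1362] rms 0.0002780840697603307
+x 45 [-0.003   0.0904] rms 0.00032935284329849266
```

Emit:
move_arm:
  moves:
    - [[1.6,1.7,-2],-0.023,-1]
    - [[1.5,1.8,-3],0,-1]
    - [[0,0,-3],0,-1]
    - [[0,0,-2],0,-1]
    - [[0,0,-1],0,-1]
    - [[0,0,0],0,-1]
    - [[0,0,0],0,-1]

```text
time: 8.6
tcp_pos: [0.4934, -0.0006, 0.0785]
orientation: [[-0.141, 0.99, 0.033], [0.99, 0.141, -0.016], [-0.02, 0.031, -0.999]]
force: [0.1, 1.0, -1.7]
grip_width: 0.0331
```

Emit:
move_arm:
  moves:
    - [[-0.2,0.5,-1],0,-1]
    - [[-0.1,0.2,-1],0,-1]
    - [[0,0,-0.8],0,-1]
    - [[0,0,-0.4],0,-1]
    - [[0,0,0],0,-1]

```text
time: 9.1
tcp_pos: [0.4928, 0.006, 0.047]
orientation: [[-0.14, 0.989, 0.04], [0.99, 0.14, -0.017], [-0.022, 0.037, -0.999]]
force: [-0.1, -0.6, -1.0]
grip_width: 0.0326
```

Emit:
move_arm:
  moves:
    - [[-0.25,0,-0.2],0,-1]
    - [[0,0,-0.15],0,-1]
    - [[0,0,0],0,-1]

```text
time: 9.4
tcp_pos: [0.4902, 0.0061, 0.0438]
orientation: [[-0.14, 0.989, 0.04], [0.99, 0.141, -0.017], [-0.022, 0.037, -0.999]]
force: [-0.6, 1.0, 0.2]
grip_width: 0.0331
```

Emit:
move_arm:
  moves:
    - [[0,0,0],0,0.3]
    - [[0,0,0],0,0.3]
    - [[0,0,0],0,0.3]
    - [[0,0,2],0,0.6]
    - [[0,0,4],0,1]
    - [[0,-2,4],0,1]
    - [[0,-4,4],0,1]
    - [[0,-4,1],0,1]
    - [[0,0,0],0,1]

```text
time: 10.3
tcp_pos: [0.4914, -0.093, 0.1969]
orientation: [[-0.143, 0.989, 0.045], [0.989, 0.144, -0.02], [-0.026, 0.042, -0.999]]
force: [0.2, -0.0, -0.3]
grip_width: 0.0858
```

```bash
python3 - <<'E'
from h import *
s=bot.sense(); print(s["tcp_pos"],s["orientation"],s["grip_width"])
p,d,w=look("wrist","w4")
print(rect(w,0.0965,0.104,(0.5145,-0.1467),0.03))
print("thin",rect(w,0.047,0.058,(0.4899,0.0094),0.04))
E
```

```text
[ 0.49138395 -0.09295351  0.19694877] [[-0.14344695  0.98863808  0.04491913]
 [ 0.98930837  0.14445489 -0.02004336]
 [-0.02630441  0.04156371 -0.99878954]] 0.08578902017661555
(1158, array([ 0.5118, -0.1446,  0.0992]), [array([ 512.4, -145.6]), array([23.6, 53.8]), np.float64(8.2)])
thin (3380, array([0.4883, 0.011 , 0.0516]), [array([488.6,  10.1]), array([34.6, 49.9]), np.float64(7.8)])
```

View pics/w4.png

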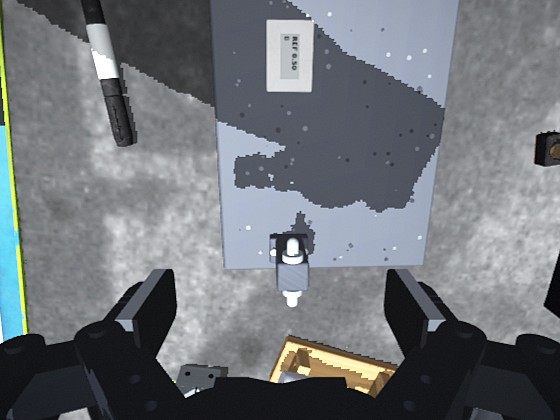

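The thin block sits flat at px (290,55), the post is at (292,270), and the pin's inner end is at (292,245). I'll measure the stop and plate in plate axes.

```bash
python3 - <<'E'
from h import *
np.set_printoptions(precision=4,suppress=True)
c=cam("wrist"); d=np.load("w4.npz")["d"]; w=cloud(d,c)
th=np.radians(8.2); C=np.array([.5310,-.0295])
R=np.array([[np.cos(th),-np.sin(th)],[np.sin(th),np.cos(th)]])
l=(w[...,:2]-C)@R; lx=l[...,0]; ly=l[...,1]; z=w[...,2]
near=(abs(lx+.035)<.03)&(abs(ly+.115)<.045)
post=near&(z>.098)&(z<.103)&(abs(lx+.035)<.02); k=post
for zz in (.088,.094,.098): 
    k=near&(z>zz)&(z<.104); print(zz,k.sum(),[np.round(np.percentile(a[k],[.5,5,50,95,99.5])*1000,1) for a in (lx,ly)])
# pin: points near with z .09-.1 beyond post
for a in range(-150,-76,3):
    k=near&(z>.085)&(abs(ly*1000-a)<1.5)
    if k.sum()>3: print(a,k.sum(),np.round(z[k].max()*1000,1),np.round(np.percentile(lx[k]*1000,[1,99]),1))
m=(abs(z-.04)<.004)&(abs(lx)<.11)&(abs(ly)<.155)
for nm,a,b,rng,sg in (("-x",lx,ly,(-.12,.08),-1),("+x",lx,ly,(-.12,.05),1),("-y",ly,lx,(-.09,.09),-1)):
    o=[]
    for q in np.arange(*rng,.004):
        k=m&(abs(b-q)<.002)
        if k.sum()>8:o.append((q,sg*np.percentile(sg*a[k],99.5)))
    o=np.array(o); r=o[:,1]-np.median(o[:,1]); k=abs(r)<.004
    print(nm,np.polyfit(o[k,0],o[k,1],1))
E
```

```text
0.088 1550 [array([-47.3, -46. , -35.6, -25.4, -23.5]), array([-139. , -133.4, -108.5,  -87.8,  -83.6])]
0.094 1420 [array([-46.8, -45.3, -35.5, -25.4, -23.6]), array([-139. , -133. , -109.6,  -89. ,  -84.1])]
0.098 999 [array([-46.8, -45.3, -35.4, -25.2, -23.9]), array([-129.2, -126.4, -111.6,  -98. ,  -95.6])]
-138 32 97.3 [-39.4 -31.6]
-135 41 97.1 [-39.4 -30.7]
-132 16 97.1 [-39.3 -31.8]
-129 47 100.8 [-42.7 -27.9]
-126 73 101.5 [-42.2 -27.6]
-123 82 100.9 [-46.8 -23.8]
-120 110 100.8 [-47.2 -23.8]
-117 108 100.7 [-47.2 -23.9]
-114 117 100.7 [-47.2 -24. ]
-111 110 100.7 [-47.3 -24.1]
-108 112 100.7 [-47.3 -23.3]
-105 121 101.1 [-47.3 -23.4]
-102 194 100.6 [-47.3 -23.5]
-99 89 102.4 [-44.5 -25. ]
-96 137 100.6 [-42.8 -27.8]
-93 43 97.8 [-39.8 -31.6]
-90 48 98.0 [-39.9 -31.7]
-87 46 97.6 [-39.6 -31.6]
-84 41 96.9 [-39.2 -32.3]
-x [-0.006  -0.0947]
+x [-0.0052  0.0918]
-y [ 0.0052 -0.1344]
```

Emit:
move_arm:
  moves:
    - [[-0.5,-2.5,0],0.149,1]
    - [[-0.5,-2.5,0],0.149,1]
    - [[-0.5,-2.5,0],0.149,1]
    - [[-0.5,-2.5,0],0.149,1]
    - [[-0.5,-2.5,0],0.149,1]
    - [[-0.5,-2.5,0],0.149,1]
    - [[-0.5,-2.5,0],0.149,1]
    - [[-0.5,-2.5,0],0.149,1]
    - [[-0.5,-2.5,0],0.149,1]
    - [[-0.5,-2.5,0],0.149,1]
    - [[0,0,0],0.149,1]
    - [[0,0,0],0.149,1]

```text
time: 11.55
tcp_pos: [0.4359, -0.3341, 0.1842]
orientation: [[-0.929, -0.37, -0.012], [-0.37, 0.928, 0.052], [-0.008, 0.053, -0.999]]
force: [0.2, 0.1, 0.4]
grip_width: 0.0854
```

Emit:
move_arm:
  moves:
    - [[0,0,0],0.149,1]
    - [[0,0,0],0.149,1]
    - [[0,0,0],0.149,1]
    - [[0,0,0],0.149,1]
    - [[0,0,0],0.149,1]
    - [[0,0,0],0.149,1]
    - [[0,0,0],0.149,1]
    - [[0,0,0],0.1,1]
    - [[0,0,0],0,1]

```text
time: 12.45
tcp_pos: [0.4358, -0.3195, 0.1726]
orientation: [[-0.032, -0.997, -0.071], [-0.999, 0.031, 0.019], [-0.017, 0.071, -0.997]]
force: [0.4, 0.2, -0.1]
grip_width: 0.0854
```

```bash
python3 - <<'E'
from h import *
np.set_printoptions(precision=4,suppress=True)
s=bot.sense(); print(s["time"],s["tcp_pos"],s["orientation"],s["joints"])
p,d,w=look("wrist","w5")
print("vb",rect(w,0.03,0.055,(0.44,-0.34),0.045),rect(w,0.041,0.055,(0.44,-0.34),0.045))
print("shaft",rect(w,0.03,0.068,(0.593,-0.3157),0.09))
E
```

```text
12.45 [ 0.4358 -0.3195  0.1726] [[-0.0325 -0.997  -0.0706]
 [-0.9993  0.0312  0.0194]
 [-0.0171  0.0712 -0.9973]] [ -42.0829   12.2032  -13.6209   67.9295   -1.8878 -130.1935]
vb (2213, array([ 0.4408, -0.3448,  0.0413]), [array([ 440.8, -343.9]), array([28.5, 45.6]), np.float64(88.1)]) (1140, array([ 0.4512, -0.3445,  0.0444]), [array([ 440.8, -343.8]), array([28.2, 45.5]), np.float64(88.5)])
shaft (5855, array([ 0.568 , -0.3186,  0.0543]), [array([ 584.7, -315.7]), array([ 50.7, 117.5]), np.float64(78.4)])
```

View pics/w5.png

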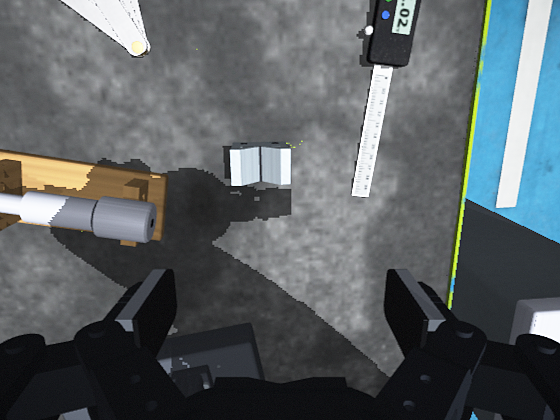

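Emit:
move_arm:
  moves:
    - [[0,0,0],0.1,1]

```text
time: 12.6
tcp_pos: [0.4357, -0.3188, 0.1719]
orientation: [[0.066, -0.995, -0.073], [-0.998, -0.067, 0.013], [-0.018, 0.072, -0.997]]
force: [-0.0, 0.8, 0.4]
grip_width: 0.0852
```

Emit:
move_arm:
  moves:
    - [[0,0,0],0,1]

```text
time: 12.7
tcp_pos: [0.4356, -0.3178, 0.1713]
orientation: [[0.065, -0.995, -0.074], [-0.998, -0.066, 0.014], [-0.019, 0.073, -0.997]]
force: [-0.2, 0.3, 0.3]
grip_width: 0.0856
```

Emit:
move_arm:
  moves:
    - [[0,0,0],-0.1,1]

```text
time: 12.8
tcp_pos: [0.4356, -0.3172, 0.1709]
orientation: [[-0.04, -0.997, -0.072], [-0.999, 0.039, 0.023], [-0.02, 0.073, -0.997]]
force: [-0.6, -0.5, -0.0]
grip_width: 0.0854
```

Emit:
move_arm:
  moves:
    - [[0,0,0],0,1]

```text
time: 12.9
tcp_pos: [0.4356, -0.3169, 0.1706]
orientation: [[-0.043, -0.996, -0.073], [-0.999, 0.042, 0.023], [-0.02, 0.074, -0.997]]
force: [1.0, 0.1, 0.3]
grip_width: 0.0852
```

Emit:
move_arm:
  moves:
    - [[0,0,1],0,1]
    - [[0,0,1],0,1]
    - [[0,0,1],0,1]

```text
time: 13.2
tcp_pos: [0.4347, -0.3159, 0.2011]
orientation: [[-0.043, -0.996, -0.075], [-0.999, 0.042, 0.026], [-0.022, 0.077, -0.997]]
force: [0.4, -0.1, -0.7]
grip_width: 0.0856
```

Emit:
move_arm:
  moves:
    - [[0,0,0],0,1]

```text
time: 13.3
tcp_pos: [0.4358, -0.3169, 0.2035]
orientation: [[-0.043, -0.996, -0.072], [-0.999, 0.042, 0.023], [-0.02, 0.073, -0.997]]
force: [-0.2, -0.4, -0.1]
grip_width: 0.0856
```

Emit:
move_arm:
  moves:
    - [[0,0,-5],0,1]
    - [[0,0,-5],0,1]
    - [[0,0,0],0,1]
    - [[0,0,0],0,1]
    - [[0,0,0],0,1]

```text
time: 13.8
tcp_pos: [0.4395, -0.3203, 0.1085]
orientation: [[-0.043, -0.997, -0.063], [-0.999, 0.042, 0.014], [-0.012, 0.064, -0.998]]
force: [0.5, 0.5, -0.5]
grip_width: 0.085
```

Emit:
move_arm:
  moves:
    - [[0,0,5],0,1]
    - [[0,0,5],0,1]
    - [[0,0,0],0,1]
    - [[0,0,0],0,1]
    - [[0,0,0],0,1]

```text
time: 14.3
tcp_pos: [0.4425, -0.323, 0.221]
orientation: [[-0.043, -0.998, -0.052], [-0.999, 0.042, 0.004], [-0.002, 0.052, -0.999]]
force: [-0.3, 0.1, -0.3]
grip_width: 0.0854
```

Emit:
move_arm:
  moves:
    - [[3,-3,0],0,1]
    - [[3,-3,0],0,1]
    - [[0,0,0],0,1]
    - [[0,0,0],0,1]
    - [[0,0,0],0,1]

```text
time: 14.8
tcp_pos: [0.4997, -0.3804, 0.2152]
orientation: [[-0.042, -0.997, -0.062], [-0.999, 0.042, 0.013], [-0.011, 0.062, -0.998]]
force: [-0.2, 0.2, 0.7]
grip_width: 0.0854
```

Emit:
move_arm:
  moves:
    - [[-3,3,0],0,1]
    - [[-3,3,0],0,1]
    - [[0,0,0],0,1]
    - [[0,0,0],0,1]
    - [[0,0,0],0,1]

```text
time: 15.3
tcp_pos: [0.4328, -0.3136, 0.2113]
orientation: [[-0.042, -0.997, -0.068], [-0.999, 0.041, 0.019], [-0.017, 0.069, -0.997]]
force: [0.2, -0.4, 0.6]
grip_width: 0.0856
```

Emit:
move_arm:
  moves:
    - [[0,0,-5],0,1]
    - [[0,0,-5],0,1]
    - [[0,0,0],0,1]
    - [[0,0,5],0,1]
    - [[0,0,5],0,1]
    - [[0,0,0],0,1]
    - [[0,0,-5],0,1]
    - [[0,0,-5],0,1]
    - [[0,0,0],0,1]
    - [[0,0,5],0,1]
    - [[0,0,5],0,1]
    - [[0,0,0],0,1]

```text
time: 16.5
tcp_pos: [0.4441, -0.3246, 0.2364]
orientation: [[-0.042, -0.998, -0.047], [-0.999, 0.043, -0.0], [0.002, 0.047, -0.999]]
force: [0.7, -0.5, 0.7]
grip_width: 0.0854
```

Emit:
move_arm:
  moves:
    - [[0,0,-5],0,1]
    - [[0,0,-5],0,1]
    - [[0,0,-4],0,1]
    - [[0,0,0],0,1]
    - [[0,0,0],0,1]
    - [[0,0,5],0,1]
    - [[0,0,5],0,1]
    - [[0,0,0],0,1]
    - [[0,0,0],0,1]

```text
time: 17.4
tcp_pos: [0.4569, -0.3362, 0.2274]
orientation: [[-0.043, -0.999, -0.015], [-0.999, 0.043, -0.03], [0.031, 0.013, -0.999]]
force: [0.3, 0.0, -0.4]
grip_width: 0.0857
```

Emit:
move_arm:
  moves:
    - [[-0.8,-0.3,-2],0,1]
    - [[-0.8,-0.3,-3],0,1]
    - [[0,0,-3],0,1]
    - [[0,0,-3],0,1]
    - [[0,0,-3],0,1]
    - [[0,0,-1.5],0,1]
    - [[0,0,0],0,1]
    - [[0,0,0],0,1]

```text
time: 18.2
tcp_pos: [0.4463, -0.348, 0.0824]
orientation: [[-0.043, -0.999, 0.002], [-0.998, 0.043, -0.046], [0.046, -0.004, -0.999]]
force: [-0.0, 0.6, -0.6]
grip_width: 0.0856
```

Emit:
move_arm:
  moves:
    - [[-0.3,0.2,-1.5],0,1]
    - [[-0.2,0.2,-1.5],0,1]
    - [[0,0,-1.5],0,1]
    - [[0,0,-1.0],0,1]
    - [[0,0,-0.5],0,1]
    - [[0,0,0],0,1]

```text
time: 18.8
tcp_pos: [0.4479, -0.3501, 0.0311]
orientation: [[-0.044, -0.999, 0.015], [-0.997, 0.043, -0.059], [0.058, -0.018, -0.998]]
force: [0.9, -0.0, -0.2]
grip_width: 0.0856
```

Emit:
move_arm:
  moves:
    - [[-0.7,0.6,0],0,1]
    - [[0,0,0],0,1]
    - [[0,0,0],0,1]
    - [[0,0,0],0,1]

```text
time: 19.2
tcp_pos: [0.4416, -0.3448, 0.0336]
orientation: [[-0.044, -0.999, 0.018], [-0.997, 0.043, -0.062], [0.061, -0.021, -0.998]]
force: [-0.2, -0.1, -1.3]
grip_width: 0.0855
```

Emit:
move_arm:
  moves:
    - [[0,0,5],0,1]
    - [[0,0,4],0,1]
    - [[0,0,0],0,1]
    - [[0,0,0],0,1]

```text
time: 19.6
tcp_pos: [0.4407, -0.3439, 0.1254]
orientation: [[-0.044, -0.999, 0.016], [-0.997, 0.043, -0.06], [0.059, -0.019, -0.998]]
force: [-0.0, 0.3, -0.9]
grip_width: 0.0857
```

Emit:
move_arm:
  moves:
    - [[-3,2.4,0],0,1]
    - [[-3,2.4,0],0,1]
    - [[0,0,0],0,1]
    - [[3,-2.4,0],0,1]
    - [[3,-2.4,0],0,1]
    - [[0,0,0],0,1]

```text
time: 20.2
tcp_pos: [0.4369, -0.3404, 0.1186]
orientation: [[-0.044, -0.999, 0.01], [-0.998, 0.043, -0.054], [0.053, -0.012, -0.999]]
force: [-0.2, 0.8, 0.3]
grip_width: 0.0851
```

```bash
python3 - <<'E'
from h import *
np.set_printoptions(precision=3,suppress=True)
for i in range(5):
    s=bot.sense(); print(s["time"],s["tcp_pos"],s["orientation"][:,2],s["joints"],s["joint_vel"],s["joint_torque"])
    optics.grab_frame("top")
E
```

```text
20.2 [ 0.437 -0.34   0.119] [ 0.01  -0.054 -0.999] [ -43.639   12.06   -20.875   54.528   -1.833 -131.184] [ 0.033 -1.48  -4.42   2.861 -0.077 -0.059] [  0.169 -36.57   26.13   -0.363  -0.054   0.017]
20.25 [ 0.435 -0.338  0.118] [ 0.007 -0.051 -0.999] [ -43.638   11.971  -21.071   54.664   -1.836 -131.192] [ 0.032 -1.786 -3.334  2.082 -0.061 -0.137] [ -0.097 -37.948  27.901  -0.67   -0.088   0.006]
20.3 [ 0.433 -0.337  0.118] [ 0.005 -0.049 -0.999] [ -43.64    11.889  -21.201   54.733   -1.837 -131.195] [-0.029 -1.503 -2.137  0.83  -0.038 -0.035] [ -0.09  -37.536  27.549  -0.541  -0.089   0.003]
20.35 [ 0.433 -0.337  0.118] [ 0.005 -0.049 -0.999] [ -43.642   11.821  -21.277   54.754   -1.841 -131.193] [-0.015 -1.206 -1.162  0.12   0.027  0.089] [ -0.064 -37.381  27.148  -0.41   -0.089   0.001]
20.4 [ 0.433 -0.336  0.118] [ 0.005 -0.049 -0.999] [ -43.641   11.768  -21.315   54.759   -1.837 -131.195] [ 0.021 -0.89  -0.431 -0.008  0.08  -0.022] [ -0.044 -37.297  26.861  -0.337  -0.089   0.   ]
```

```bash
cat > wait.py <<'E'
import sys
from h import *
np.set_printoptions(precision=4,suppress=True)
for i in range(int(sys.argv[1]) if len(sys.argv)>1 else 5): optics.grab_frame("top")
s=bot.sense(); T=s["orientation"]; q=s["joints"]
print("t%.2f tcp"%s["time"],s["tcp_pos"],"phi %.2f"%np.degrees(np.arctan2(T[1,1],T[0,1])),"zax",T[:2,2],"tooltilt",T[2,:2],"q5 %.2f pitch %.2f q6 %.1f"%(q[4],q[1]-q[2]+q[3]-90,q[5]),"F",np.round(s["force"],1),"w %.4f"%s["grip_width"])
E
python3 wait.py 2
```

```text
t20.55 tcp [ 0.4328 -0.3365  0.1188] phi 177.53 zax [ 0.0064 -0.0504] tooltilt [ 0.0501 -0.0086] q5 -1.84 pitch -2.26 q6 -131.2 F [-0.4 -0.2 -0.5] w 0.0852
```

Emit:
move_arm:
  moves:
    - [[0.8,-0.75,-5],0,1]

```text
time: 20.65
tcp_pos: [0.4449, -0.3478, 0.0763]
orientation: [[-0.044, -0.999, 0.017], [-0.997, 0.043, -0.061], [0.06, -0.02, -0.998]]
force: [0.5, -0.9, 0.2]
grip_width: 0.0855
```

```bash
python3 wait.py 6
```

```text
t20.95 tcp [ 0.4409 -0.3442  0.0714] phi 177.53 zax [ 0.0076 -0.0516] tooltilt [ 0.0512 -0.0098] q5 -1.84 pitch -2.36 q6 -131.2 F [-0.2  0.1 -0.2] w 0.0854
```

Emit:
move_arm:
  moves:
    - [[0,0,-5],0,1]

```text
time: 21.05
tcp_pos: [0.4479, -0.3507, 0.0296]
orientation: [[-0.044, -0.999, 0.022], [-0.997, 0.043, -0.065], [0.064, -0.025, -0.998]]
force: [1.6, -2.0, 0.4]
grip_width: 0.0853
```

```bash
python3 wait.py 6
```

```text
t21.35 tcp [ 0.4423 -0.3454  0.0238] phi 177.53 zax [ 0.0103 -0.0543] tooltilt [ 0.0538 -0.0127] q5 -1.84 pitch -2.57 q6 -131.2 F [-0.3 -0.1  1. ] w 0.0857
```

Emit:
move_arm:
  moves:
    - [[0,0,-0.9],0,1]

```text
time: 21.45
tcp_pos: [0.4445, -0.3476, 0.0178]
orientation: [[-0.044, -0.999, 0.015], [-0.997, 0.043, -0.059], [0.058, -0.018, -0.998]]
force: [0.7, -1.0, 0.1]
grip_width: 0.0853
```

```bash
python3 wait.py 5
```

```text
t21.70 tcp [ 0.4425 -0.3456  0.0152] phi 177.53 zax [ 0.0108 -0.0547] tooltilt [ 0.0541 -0.0131] q5 -1.84 pitch -2.61 q6 -131.2 F [-1.   0.2  0.1] w 0.0855
```

Emit:
move_arm:
  moves:
    - [[-0.15,0.15,-0.1],0,-1]

```text
time: 21.8
tcp_pos: [0.4414, -0.3445, 0.0146]
orientation: [[-0.044, -0.999, 0.011], [-0.998, 0.043, -0.055], [0.055, -0.014, -0.998]]
force: [-0.4, -1.0, -0.1]
grip_width: 0.0733
```

```bash
python3 wait.py 8
```

```text
t22.20 tcp [ 0.4413 -0.3444  0.0146] phi 177.54 zax [ 0.0114 -0.0551] tooltilt [ 0.0545 -0.0137] q5 -1.84 pitch -2.65 q6 -131.2 F [0.1 1.5 2.5] w 0.0452
```

Emit:
move_arm:
  moves:
    - [[0,0,2],0,-1]
    - [[0,0,4],0,-1]
    - [[0,0,4],0,-1]
    - [[0,0,3],0,-1]

```text
time: 22.6
tcp_pos: [0.4332, -0.3368, 0.138]
orientation: [[-0.043, -0.999, -0.006], [-0.998, 0.043, -0.039], [0.039, 0.004, -0.999]]
force: [0.8, -1.5, -3.0]
grip_width: 0.045
```

```bash
python3 wait.py 6
```

```text
t22.90 tcp [ 0.4322 -0.3358  0.1347] phi 177.52 zax [-0.0082 -0.0363] tooltilt [0.0367 0.0066] q5 -1.83 pitch -1.10 q6 -131.2 F [ 0.  -0.2 -3.8] w 0.0453
```

Emit:
move_arm:
  moves:
    - [[0.9,3.6,0],0.03,-1]
    - [[0.9,3.6,0],0.03,-1]
    - [[0.9,3.6,0],0.03,-1]
    - [[0.9,3.6,0],0.03,-1]
    - [[0.9,3.6,0],0.03,-1]
    - [[0.9,3.6,0],0.03,-1]
    - [[0.9,3.6,0],0,-1]

```text
time: 23.6
tcp_pos: [0.485, -0.075, 0.1176]
orientation: [[0.134, -0.991, -0.027], [-0.991, -0.133, -0.027], [0.024, 0.031, -0.999]]
force: [0.5, -0.6, -3.1]
grip_width: 0.0447
```

```bash
python3 wait.py 8
```

```text
t24.00 tcp [ 0.4864 -0.0779  0.1196] phi -172.46 zax [-0.0238 -0.0285] tooltilt [0.0252 0.0274] q5 -1.94 pitch 0.88 q6 -113.0 F [-0.2  0.6 -3.2] w 0.0453
```

Emit:
move_arm:
  moves:
    - [[0.9,-0.5,0],0.012,-1]
    - [[0.85,-0.5,-2],0,-1]
    - [[0,0,-2],0,-1]
    - [[0,0,-1],0,-1]
    - [[0,0,0],0,-1]

```text
time: 24.5
tcp_pos: [0.5084, -0.0946, 0.0695]
orientation: [[0.138, -0.99, -0.017], [-0.99, -0.138, -0.031], [0.029, 0.022, -0.999]]
force: [0.2, -0.5, -2.9]
grip_width: 0.045
```

```bash
python3 wait.py 5
```

```text
t24.75 tcp [ 0.5098 -0.0943  0.0717] phi -172.03 zax [-0.0134 -0.0325] tooltilt [0.0304 0.0178] q5 -2.01 pitch 0.21 q6 -114.5 F [-0.5 -0.9 -1.9] w 0.0451
```

Emit:
move_arm:
  moves:
    - [[-0.6,0.6,-0.6],0.004,-1]
    - [[0,0,-0.8],0,-1]

```text
time: 24.95
tcp_pos: [0.5053, -0.0882, 0.0594]
orientation: [[0.144, -0.99, -0.009], [-0.989, -0.143, -0.034], [0.032, 0.013, -0.999]]
force: [-0.7, 0.3, -4.1]
grip_width: 0.0451
```

```bash
python3 wait.py 5
```

```text
t25.20 tcp [ 0.5062 -0.089   0.0593] phi -171.80 zax [-0.0086 -0.0342] tooltilt [0.0326 0.0134] q5 -2.02 pitch -0.07 q6 -114.2 F [ 0.3 -0.4 -3.2] w 0.0453
```

Emit:
move_arm:
  moves:
    - [[-0.2,0.05,-0.4],0,-1]

```text
time: 25.3
tcp_pos: [0.5054, -0.0889, 0.0559]
orientation: [[0.143, -0.99, -0.006], [-0.989, -0.143, -0.035], [0.034, 0.011, -0.999]]
force: [0.8, -0.4, -3.6]
grip_width: 0.0452
```

```bash
python3 wait.py 5
```

```text
t25.55 tcp [ 0.5041 -0.0885  0.0552] phi -171.81 zax [-0.0088 -0.0341] tooltilt [0.0325 0.0136] q5 -2.02 pitch -0.06 q6 -114.2 F [-0.5 -0.7 -4.1] w 0.0447
```

Emit:
move_arm:
  moves:
    - [[0,0,-0.1],0,-1]

```text
time: 25.65
tcp_pos: [0.5041, -0.0885, 0.055]
orientation: [[0.143, -0.99, -0.009], [-0.989, -0.142, -0.034], [0.032, 0.014, -0.999]]
force: [-3.2, 1.6, 9.6]
grip_width: 0.0453
```

```bash
python3 wait.py 4
```

```text
t25.85 tcp [ 0.5041 -0.0885  0.055 ] phi -171.80 zax [-0.0088 -0.0342] tooltilt [0.0326 0.0136] q5 -2.02 pitch -0.06 q6 -114.3 F [-3.2  1.1  5.4] w 0.0451
```

Contact. I release, then lift straight up.

Emit:
move_arm:
  moves:
    - [[0,0,0],0,1]

```text
time: 25.95
tcp_pos: [0.5046, -0.0887, 0.0553]
orientation: [[0.143, -0.99, -0.008], [-0.989, -0.142, -0.035], [0.033, 0.012, -0.999]]
force: [0.6, -1.0, 0.3]
grip_width: 0.0587
```

```bash
python3 wait.py 7
```

```text
t26.30 tcp [ 0.5042 -0.0886  0.0549] phi -171.81 zax [-0.0086 -0.0342] tooltilt [0.0327 0.0134] q5 -2.02 pitch -0.07 q6 -114.2 F [0.9 1.1 1. ] w 0.0852
```

Emit:
move_arm:
  moves:
    - [[0,0,2],0,1]
    - [[0,0,4],0,1]
    - [[0,0,4],0,1]
    - [[0,0,3],0,1]

```text
time: 26.7
tcp_pos: [0.498, -0.0869, 0.1825]
orientation: [[0.143, -0.989, -0.023], [-0.989, -0.142, -0.03], [0.027, 0.027, -0.999]]
force: [0.5, -0.1, 0.6]
grip_width: 0.0851
```

```bash
python3 wait.py 6; python3 - <<'E'
from h import *
p,d,w=look("wrist","w6")
print("v1",rect(w,0.07,0.09,(0.5042,-0.0878),0.037))
E
```

```text
t27.00 tcp [ 0.4966 -0.0865  0.1792] phi -171.81 zax [-0.0262 -0.029 ] tooltilt [0.025  0.0301] q5 -2.01 pitch 0.98 q6 -114.2 F [ 0.  -0.9 -0.4] w 0.0854
v1 (2635, array([ 0.5035, -0.0895,  0.0807]), [array([503.4, -88.3]), array([46.3, 28.5]), np.float64(9.2)])
```

View pics/w6.png

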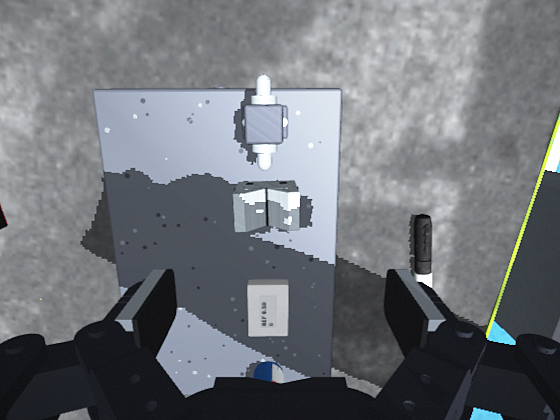

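V-block 1 stands upright at px (267,206), in line with the pin at (263,120) and the thin block at (268,308). I'll re-measure the stop from this opposite viewing side.

```bash
python3 - <<'E'
from h import *
c=cam("wrist"); d=np.load("w6.npz")["d"]; w=cloud(d,c); z=w[...,2]
th=np.radians(8.2); S=np.array([.5125,-.1452])
R=np.array([[np.cos(th),-np.sin(th)],[np.sin(th),np.cos(th)]])
l=(w[...,:2]-S)@R*1000; lx=l[...,0]; ly=l[...,1]
near=(abs(lx)<30)&(abs(ly)<45)
for a in range(-36,40,3):
    k=near&(z>.085)&(abs(ly-a)<1.5)
    if k.sum()>3: print(a,k.sum(),np.round(z[k].max()*1000,1),np.round(np.percentile(lx[k],[1,99]),1))
k=near&(z>.098)&(z<.104)&(abs(lx)>6.5); print(np.percentile(ly[k],[.5,99.5]))
k=near&(z>.09)&(z<.104); print(np.percentile(ly[k],[.2,99.8]))
print("thin",rect(w,0.047,0.058,(0.4899,0.0094),0.04))
m=(abs(z-.04)<.004)&(abs(lx-35)<115)&(ly>-60)&(ly<-15)
print("-y edge",[np.round(np.percentile(ly[m&(abs(lx-q)<2)],.5),1) for q in range(-50,110,20)])
E
```

```text
-30 51 97.7 [-3.7  3.5]
-27 73 97.7 [-4.   3.9]
-24 81 98.0 [-4.   3.9]
-21 70 98.0 [-4.  4.]
-18 130 101.1 [-7.7  7.7]
-15 144 101.5 [-10.3   9.7]
-12 194 101.5 [-11.8  11.2]
-9 195 101.5 [-11.8  11.3]
-6 195 101.4 [-11.8  11.4]
-3 195 101.1 [-11.9  11.5]
0 193 101.7 [-11.9  11.5]
3 195 101.5 [-11.9  11.7]
6 194 101.2 [-11.9  11.8]
9 163 100.8 [-11.2  10.8]
12 118 101.3 [-7.5  7.1]
15 74 101.6 [-7.5  7. ]
18 68 97.4 [-4.3  4. ]
21 68 97.6 [-4.3  4.1]
24 52 97.1 [-4.3  3.8]
27 13 96.3 [-2.3  2.1]
[-13.80078806   8.96716991]
[-31.17320706  26.09695724]
thin (2179, array([0.4895, 0.0063, 0.0516]), [array([489.4,   8.3]), array([34.7, 50.9]), np.float64(8.5)])
-y edge [np.float64(-27.5), np.float64(-27.4), np.float64(-27.4), np.float64(-26.6), np.float64(-26.4), np.float64(-26.5), np.float64(-26.4), np.float64(-26.4)]
```

Emit:
move_arm:
  moves:
    - [[-0.8,3.9,0.2],0.03,1]
    - [[-0.8,3.9,0.2],0.03,1]
    - [[-0.8,3.9,0.2],0.03,1]
    - [[-0.8,3.9,0.2],0.03,1]
    - [[-0.8,3.9,0.2],0.03,1]
    - [[-0.8,3.9,0.2],0.03,1]
    - [[-0.7,3.9,0.2],0.03,1]
    - [[-0.7,3.8,0],0.025,1]

```text
time: 27.85
tcp_pos: [0.4242, 0.2297, 0.1805]
orientation: [[0.368, -0.929, -0.04], [-0.93, -0.367, -0.039], [0.022, 0.052, -0.998]]
force: [1.2, -0.5, -0.9]
grip_width: 0.0853
```

```bash
python3 wait.py 6; python3 - <<'E'
from h import *
p,d,w=look("wrist","w7")
print("v2",rect(w,0.03,0.055,(0.4344,0.2224),0.045))
E
```

```text
t28.15 tcp [0.4252 0.2275 0.1809] phi -158.58 zax [-0.0398 -0.0396] tooltilt [0.0223 0.0515] q5 -1.29 pitch 2.95 q6 -90.2 F [ 0.2 -0.2  0.2] w 0.0851
v2 (2018, array([0.4366, 0.2216, 0.0415]), [array([436.4, 222.5]), array([45.9, 28.6]), np.float64(21.5)])
```

Emit:
move_arm:
  moves:
    - [[0.9,-0.4,0],0,1]
    - [[0,0,-5],0,1]
    - [[0,0,-4],0,1]
    - [[0,0,0],0,1]
    - [[0,0,4.5],0,1]
    - [[0,0,4.5],0,1]
    - [[0,0,0],0,1]
    - [[0,0,-5],0,1]
    - [[0,0,-5],0,1]
    - [[0,0,0],0,1]

```text
time: 29.2
tcp_pos: [0.4492, 0.2153, 0.0928]
orientation: [[0.348, -0.937, -0.019], [-0.937, -0.347, -0.034], [0.025, 0.03, -0.999]]
force: [-0.9, -0.2, 0.4]
grip_width: 0.0856
```

```bash
python3 wait.py 4
```

```text
t29.40 tcp [0.455  0.2178 0.0991] phi -159.62 zax [-0.0064 -0.0297] tooltilt [0.0256 0.0164] q5 -1.49 pitch 0.91 q6 -91.3 F [-0.6  0.5  0. ] w 0.0855
```

Emit:
move_arm:
  moves:
    - [[-1.95,0.45,-3],0.02,1]

```text
time: 29.5
tcp_pos: [0.4439, 0.2246, 0.0752]
orientation: [[0.366, -0.931, 0.009], [-0.93, -0.366, -0.025], [0.026, 0.0, -1.0]]
force: [0.2, 0.0, -0.1]
grip_width: 0.0855
```

```bash
python3 wait.py 6
```

```text
t29.80 tcp [0.4376 0.2229 0.071 ] phi -158.49 zax [-0.0024 -0.0288] tooltilt [0.0259 0.0128] q5 -1.50 pitch 0.70 q6 -91.2 F [0.2 0.8 0.7] w 0.0854
```

Emit:
move_arm:
  moves:
    - [[0,0,-4.5],0,1]

```text
time: 29.9
tcp_pos: [0.446, 0.2258, 0.0322]
orientation: [[0.366, -0.93, 0.014], [-0.93, -0.366, -0.023], [0.027, -0.004, -1.0]]
force: [2.7, 0.5, -0.3]
grip_width: 0.0851
```

```bash
python3 wait.py 6
```

```text
t30.20 tcp [0.4392 0.2233 0.0276] phi -158.50 zax [ 0.0001 -0.028 ] tooltilt [0.0261 0.0101] q5 -1.51 pitch 0.55 q6 -91.2 F [-0.7  0.5  0.3] w 0.0855
```

Emit:
move_arm:
  moves:
    - [[-0.4,-0.1,-1.3],0,1]

```text
time: 30.3
tcp_pos: [0.4391, 0.2237, 0.0177]
orientation: [[0.366, -0.93, 0.007], [-0.93, -0.366, -0.025], [0.026, 0.003, -1.0]]
force: [0.8, 0.0, 0.5]
grip_width: 0.0853
```

```bash
python3 wait.py 6
```

```text
t30.60 tcp [0.4361 0.2227 0.0156] phi -158.50 zax [ 0.0019 -0.0274] tooltilt [0.0261 0.0083] q5 -1.51 pitch 0.45 q6 -91.1 F [0.7 0.5 0. ] w 0.0855
```

Emit:
move_arm:
  moves:
    - [[0,0,0],0,-1]

```text
time: 30.7
tcp_pos: [0.4367, 0.2229, 0.0163]
orientation: [[0.367, -0.93, 0.003], [-0.93, -0.367, -0.027], [0.026, 0.007, -1.0]]
force: [0.3, -1.0, -0.8]
grip_width: 0.0733
```

```bash
python3 wait.py 8
```

```text
t31.10 tcp [0.4367 0.2229 0.0162] phi -158.49 zax [ 0.0028 -0.027 ] tooltilt [0.0262 0.0072] q5 -1.51 pitch 0.39 q6 -91.1 F [-0.3  0.6  5.4] w 0.0452
```

Emit:
move_arm:
  moves:
    - [[0,0,2],0,-1]
    - [[0,0,4],0,-1]
    - [[0,0,4.5],0,-1]
    - [[0,0,4.5],0,-1]
    - [[0,0,2],0,-1]

```text
time: 31.6
tcp_pos: [0.4258, 0.2189, 0.1821]
orientation: [[0.367, -0.93, -0.019], [-0.93, -0.366, -0.035], [0.025, 0.031, -0.999]]
force: [0.5, 0.3, -4.4]
grip_width: 0.0451
```

```bash
python3 wait.py 6
```

```text
t31.90 tcp [0.4227 0.2177 0.1764] phi -158.51 zax [-0.0276 -0.0378] tooltilt [0.0251 0.0395] q5 -1.48 pitch 2.24 q6 -91.1 F [-0.8  0.4 -4.3] w 0.0450
```

Emit:
move_arm:
  moves:
    - [[0.9,-3.5,0.2],-0.04,-1]
    - [[0.9,-3.5,0.2],-0.04,-1]
    - [[0.9,-3.5,0.2],-0.04,-1]
    - [[0.9,-3.5,0.2],-0.04,-1]
    - [[0.9,-3.5,0],-0.04,-1]
    - [[0.9,-3.5,0],-0.03,-1]

```text
time: 32.5
tcp_pos: [0.4671, 0.004, 0.17]
orientation: [[0.147, -0.987, -0.061], [-0.989, -0.146, -0.028], [0.019, 0.065, -0.998]]
force: [1.1, 0.3, -3.0]
grip_width: 0.045
```

```bash
python3 wait.py 8
```

```text
t32.90 tcp [0.4678 0.0063 0.1717] phi -171.42 zax [-0.0583 -0.0284] tooltilt [0.0193 0.0619] q5 -1.96 pitch 3.16 q6 -104.5 F [-0.9 -0.5 -3.7] w 0.0449
```

Emit:
move_arm:
  moves:
    - [[1.6,0.5,0],0.005,-1]
    - [[0,0,-4],0,-1]
    - [[0,0,-3],0,-1]
    - [[0,0,0],0,-1]
    - [[0,0,4],0,-1]
    - [[0,0,4],0,-1]
    - [[0,0,0],0,-1]
    - [[0,0,-4],0,-1]
    - [[0,0,-3],0,-1]
    - [[0,0,0],0,-1]

```text
time: 33.9
tcp_pos: [0.4858, 0.0199, 0.1182]
orientation: [[0.171, -0.984, -0.047], [-0.985, -0.17, -0.03], [0.021, 0.052, -0.998]]
force: [-1.4, 0.2, -3.0]
grip_width: 0.045
```

```bash
python3 wait.py 6
```

```text
t34.20 tcp [0.4902 0.0191 0.1224] phi -170.25 zax [-0.0384 -0.0306] tooltilt [0.0236 0.043 ] q5 -1.91 pitch 2.07 q6 -103.9 F [-0.7 -0.1 -3.2] w 0.0451
```

Emit:
move_arm:
  moves:
    - [[0,-0.7,4],-0.02,-1]
    - [[0,0,4],-0.007,-1]
    - [[0,0,0],0,-1]
    - [[0,0,-5],0,-1]
    - [[0,0,-4],0,-1]
    - [[0,0,0],0,-1]
    - [[0,0,4],0,-1]
    - [[0,0,4],0,-1]
    - [[0,0,0],0,-1]
    - [[0,0,-5],0,-1]
    - [[0,0,-3.5],0,-1]
    - [[0,0,0],0,-1]

```text
time: 35.4
tcp_pos: [0.4958, 0.0112, 0.1212]
orientation: [[0.142, -0.99, -0.02], [-0.989, -0.142, -0.031], [0.028, 0.024, -0.999]]
force: [-1.0, 0.4, -3.5]
grip_width: 0.0451
```

```bash
python3 wait.py 6
```

```text
t35.70 tcp [0.501  0.0108 0.1264] phi -171.85 zax [-0.009  -0.0323] tooltilt [0.0307 0.0135] q5 -1.89 pitch 0.35 q6 -103.2 F [-0.7 -0.2 -4. ] w 0.0448
```

Emit:
move_arm:
  moves:
    - [[-1.2,0.1,-4.3],0,-1]

```text
time: 35.8
tcp_pos: [0.4987, 0.0109, 0.0902]
orientation: [[0.141, -0.99, 0.01], [-0.989, -0.142, -0.034], [0.035, -0.005, -0.999]]
force: [1.6, -1.0, -3.4]
grip_width: 0.045
```

```bash
python3 wait.py 7
```

```text
t36.15 tcp [0.4915 0.0115 0.0855] phi -171.85 zax [-0.0044 -0.0328] tooltilt [0.0318 0.0091] q5 -1.89 pitch 0.09 q6 -103.2 F [ 0.  -0.1 -3.7] w 0.0448
```

Emit:
move_arm:
  moves:
    - [[-0.25,0.05,-1.45],0,-1]

```text
time: 36.25
tcp_pos: [0.4935, 0.0116, 0.0744]
orientation: [[0.142, -0.99, 0.004], [-0.989, -0.142, -0.033], [0.034, 0.001, -0.999]]
force: [1.0, -0.0, -3.0]
grip_width: 0.0451
```

```bash
python3 wait.py 6
```

```text
t36.55 tcp [0.49   0.0119 0.072 ] phi -171.85 zax [-0.0028 -0.0329] tooltilt [0.0322 0.0074] q5 -1.89 pitch -0.01 q6 -103.2 F [-0.1  0.3 -3.1] w 0.0450
```

Emit:
move_arm:
  moves:
    - [[0,0,-0.2],0,-1]

```text
time: 36.65
tcp_pos: [0.4909, 0.0119, 0.0708]
orientation: [[0.142, -0.99, -0.001], [-0.989, -0.142, -0.033], [0.033, 0.006, -0.999]]
force: [0.1, -0.5, -2.6]
grip_width: 0.0451
```

```bash
python3 wait.py 4
```

```text
t36.85 tcp [0.4902 0.0119 0.0701] phi -171.85 zax [-0.0026 -0.033 ] tooltilt [0.0323 0.0072] q5 -1.89 pitch -0.02 q6 -103.2 F [ 0.2 -0.9 -3.2] w 0.0454
```

Emit:
move_arm:
  moves:
    - [[-0.1,0,-0.2],0,-1]

```text
time: 36.95
tcp_pos: [0.4896, 0.0119, 0.0684]
orientation: [[0.142, -0.99, -0.002], [-0.989, -0.142, -0.033], [0.032, 0.006, -0.999]]
force: [0.2, -0.1, -3.0]
grip_width: 0.0448
```

```bash
python3 wait.py 4
```

```text
t37.15 tcp [0.4895 0.0119 0.0683] phi -171.85 zax [-0.0018 -0.033 ] tooltilt [0.0325 0.0065] q5 -1.90 pitch -0.06 q6 -103.2 F [ 0.4 -0.1 -2.6] w 0.0450
```

Emit:
move_arm:
  moves:
    - [[0,0,-0.1],0,-1]

```text
time: 37.25
tcp_pos: [0.4895, 0.0118, 0.0682]
orientation: [[0.142, -0.99, -0.002], [-0.989, -0.142, -0.033], [0.033, 0.007, -0.999]]
force: [-4.4, 0.5, 11.4]
grip_width: 0.0452
```

```bash
python3 wait.py 3
```

```text
t37.40 tcp [0.4895 0.0118 0.0682] phi -171.85 zax [-0.0019 -0.0332] tooltilt [0.0326 0.0066] q5 -1.90 pitch -0.06 q6 -103.2 F [-2.6  0.3  4.8] w 0.0452
```

Emit:
move_arm:
  moves:
    - [[0,0,0],0,1]

```text
time: 37.5
tcp_pos: [0.4898, 0.0118, 0.0687]
orientation: [[0.142, -0.99, -0.001], [-0.989, -0.142, -0.033], [0.033, 0.006, -0.999]]
force: [0.2, 0.5, 0.1]
grip_width: 0.0583
```

```bash
python3 wait.py 7
```

```text
t37.85 tcp [0.4895 0.0119 0.0682] phi -171.84 zax [-0.002  -0.0331] tooltilt [0.0325 0.0067] q5 -1.90 pitch -0.05 q6 -103.2 F [-1.2  0.9  0.9] w 0.0855
```

Emit:
move_arm:
  moves:
    - [[0,0,2],0,1]
    - [[0,0,4],0,1]
    - [[0,0,4],0,1]
    - [[0,0,4],0,1]

```text
time: 38.25
tcp_pos: [0.4817, 0.0125, 0.2047]
orientation: [[0.142, -0.99, -0.02], [-0.989, -0.142, -0.032], [0.028, 0.024, -0.999]]
force: [0.9, 0.0, 0.1]
grip_width: 0.0853
```

```bash
python3 wait.py 6; python3 - <<'E'
from h import *
p,d,w=look("wrist","w8")
print("v1",rect(w,0.07,0.09,(0.5042,-0.0878),0.035))
print("v2",rect(w,0.08,0.105,(0.4895,0.0119),0.04))
p,d,w=look("top","t8")
print("top v1",rect(w,0.07,0.09,(0.5042,-0.0878),0.035))
print("top v2",rect(w,0.08,0.105,(0.4895,0.0119),0.04))
print("top stop",rect(w,0.085,0.11,(0.5126,-0.1464),0.04))
E
```

```text
t38.55 tcp [0.4817 0.0125 0.2027] phi -171.85 zax [-0.0202 -0.0315] tooltilt [0.0283 0.0244] q5 -1.90 pitch 0.99 q6 -103.2 F [ 0.2  0.3 -0.1] w 0.0855
v1 (2832, array([ 0.5032, -0.088 ,  0.0811]), [array([502.9, -88.1]), array([46.2, 28.2]), np.float64(9.2)])
v2 (2458, array([0.4893, 0.0104, 0.0925]), [array([488.9,  11.7]), array([46.2, 28.6]), np.float64(8.3)])
top v1 (229, array([ 0.5051, -0.0868,  0.081 ]), [array([504.6, -87.2]), array([46.7, 28.2]), np.float64(9.6)])
top v2 (0, array([nan, nan, nan]), [array([0., 0.]), array([0., 0.]), np.float64(0.0)])
top stop (178, array([ 0.5133, -0.1453,  0.0996]), [array([ 513.2, -146.6]), array([55.5, 24.4]), np.float64(89.2)])
  return _methods._mean(a, axis=axis, dtype=dtype,
  ret = um.true_divide(
```

View pics/w8.png

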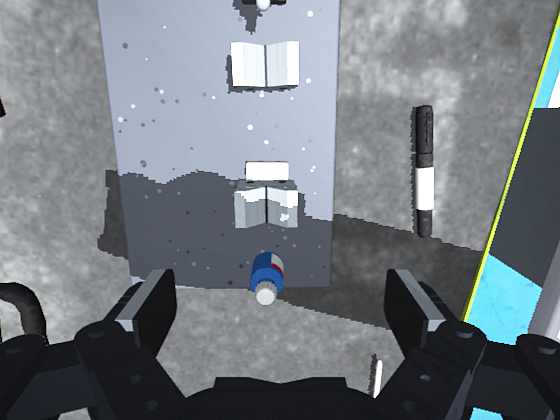

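Emit:
move_arm:
  moves:
    - [[0.6,-2.2,0.1],-0.115,1]
    - [[0.6,-2.2,0.1],-0.115,1]
    - [[0.6,-2.2,0.1],-0.115,1]
    - [[0.6,-2.2,0.1],-0.115,1]
    - [[0.6,-2.2,0.1],-0.115,1]
    - [[0.6,-2.2,0.1],-0.115,1]
    - [[0.6,-2.2,0.1],-0.115,1]
    - [[0.6,-2.2,0.1],-0.115,1]
    - [[0.6,-2.2,0.1],-0.115,1]
    - [[0.6,-2.2,0.1],-0.115,1]
    - [[0.6,-2.2,0.1],-0.115,1]
    - [[0.6,-2.2,0],-0.115,1]

```text
time: 39.85
tcp_pos: [0.5427, -0.2549, 0.1928]
orientation: [[-0.959, -0.277, -0.052], [-0.279, 0.959, 0.049], [0.037, 0.061, -0.997]]
force: [-0.0, 0.5, -0.2]
grip_width: 0.0855
```

```bash
python3 wait.py 6
```

```text
t40.15 tcp [ 0.5426 -0.2533  0.1937] phi 106.48 zax [-0.0517  0.0482] tooltilt [0.0359 0.0609] q5 0.80 pitch 3.97 q6 -48.2 F [-0.4 -0.  -0.3] w 0.0853
```

Emit:
move_arm:
  moves:
    - [[1.0,-1.5,0],-0.107,1]
    - [[1.0,-1.5,0],-0.107,1]
    - [[1.0,-1.5,0],-0.107,1]
    - [[1.0,-1.5,0],-0.107,1]
    - [[0,0,-5],0,1]
    - [[0,0,-3],0,1]
    - [[0,0,0],0,1]
    - [[0,0,4],0,1]
    - [[0,0,4],0,1]
    - [[0,0,0],0,1]

```text
time: 41.15
tcp_pos: [0.5817, -0.3021, 0.1959]
orientation: [[-0.99, 0.138, -0.031], [0.135, 0.988, 0.071], [0.04, 0.066, -0.997]]
force: [0.7, 0.0, 0.7]
grip_width: 0.0852
```

```bash
python3 wait.py 6
```

```text
t41.45 tcp [ 0.5779 -0.3003  0.1873] phi 81.95 zax [-0.0413  0.078 ] tooltilt [0.0517 0.0716] q5 2.37 pitch 4.48 q6 -26.4 F [-0.3  0.3 -1.2] w 0.0859
```

Emit:
move_arm:
  moves:
    - [[0,0,-5],0,1]
    - [[0,0,-4],0,1]
    - [[0,0,0],0,1]
    - [[0,0,5],0,1]
    - [[0,0,5],0,1]
    - [[0,0,0],0,1]
    - [[0,0,-5],0,1]
    - [[0,0,-4],0,1]
    - [[0,0,0],0,1]
    - [[0,0,5],0,1]
    - [[0,0,5],0,1]
    - [[0,0,0],0,1]

```text
time: 42.65
tcp_pos: [0.5751, -0.2984, 0.2178]
orientation: [[-0.989, 0.14, -0.045], [0.136, 0.987, 0.081], [0.056, 0.074, -0.996]]
force: [0.3, -0.7, 0.9]
grip_width: 0.0853
```

```bash
python3 wait.py 6; python3 - <<'E'
from h import *
p,d,w=look("wrist","w9"); np.save("w9w.npy",w)
for l in ("shaft_seat",): print(l,[(np.round(r["point"],4).tolist(),round(r["conf"],2)) for r in tip_of(l,"wrist")][:3])
E
```

```text
t42.95 tcp [ 0.5706 -0.2955  0.2069] phi 81.88 zax [-0.0582  0.0898] tooltilt [0.0701 0.0809] q5 2.38 pitch 5.67 q6 -26.4 F [ 0.1 -0.1 -0.1] w 0.0855
shaft_seat [([0.5892, -0.3216, 0.0464], 0.93)]
```

View pics/w9.png

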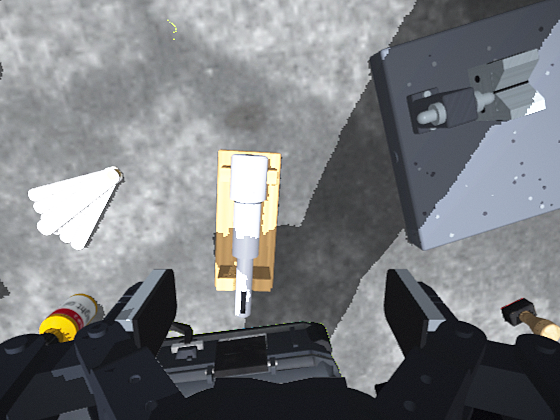

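Emit:
move_arm:
  moves:
    - [[0,0,-5],0,1]
    - [[0,0,0],0,1]

```text
time: 43.25
tcp_pos: [0.5687, -0.2941, 0.1549]
orientation: [[-0.988, 0.141, -0.062], [0.135, 0.986, 0.093], [0.075, 0.083, -0.994]]
force: [-2.4, 1.6, -0.7]
grip_width: 0.0852
```

```bash
python3 wait.py 6
```

```text
t43.55 tcp [ 0.577  -0.2997  0.1668] phi 81.95 zax [-0.0427  0.0795] tooltilt [0.0533 0.0729] q5 2.39 pitch 4.60 q6 -26.4 F [ 0.3 -0.4 -0.2] w 0.0853
```

Emit:
move_arm:
  moves:
    - [[0,0,5],0,1]

```text
time: 43.65
tcp_pos: [0.573, -0.2971, 0.2083]
orientation: [[-0.989, 0.14, -0.054], [0.135, 0.987, 0.087], [0.065, 0.079, -0.995]]
force: [0.1, -0.5, -1.0]
grip_width: 0.0853
```

```bash
python3 wait.py 6
```

```text
t43.95 tcp [ 0.5773 -0.2999  0.215 ] phi 81.97 zax [-0.0414  0.0786] tooltilt [0.0518 0.0721] q5 2.39 pitch 4.50 q6 -26.4 F [ 0.4 -0.2  0.1] w 0.0853
```

The shaft lies in its cradle at px (245,230), thick end at (249,160). I'll fit its axis from the depth.

```bash
cat > shaft.py <<'E'
from h import *
def fit(w,c0,ang,zax,zt,verbose=True):
    # axis dir u (toward thick end); section wise centre
    z=w[...,2]
    c0=np.array(c0); 
    for it in range(3):
        u=np.array([np.cos(ang),np.sin(ang)]); n=np.array([-u[1],u[0]])
        q=w[...,:2]-c0; s=q@u*1000; t=q@n*1000
        k=(z>zax-0.002)&(z<zt)&(abs(t)<22)&(s>-95)&(s<80)
        S=[];Tm=[];Wd=[];Z=[]
        for a in range(-90,78,3):
            kk=k&(abs(s-a)<1.5)
            if kk.sum()>4:
                lo,hi=np.percentile(t[kk],[2,98]); S.append(a);Tm.append((lo+hi)/2);Wd.append(hi-lo);Z.append(np.percentile(z[kk],97))
        S=np.array(S);Tm=np.array(Tm);Wd=np.array(Wd);Z=np.array(Z)
        f=np.polyfit(S,Tm,1); r=Tm-np.polyval(f,S); g=abs(r)<2; f=np.polyfit(S[g],Tm[g],1)
        c0=c0+n*f[1]/1000; ang=ang+np.arctan(f[0])
    if verbose:
        for a in zip(S,np.round(Tm,1),np.round(Wd,1),np.round(Z*1000,1)): print(*a)
    return c0,np.degrees(ang)
E
python3 - <<'E'
from shaft import *
w=np.load("w9w.npy")
print(fit(w,(.589,-.318),np.radians(172),.045,.068))
E
```

```text
-87 0.4 13.2 52.4
-84 0.4 14.1 52.0
-81 -0.0 13.2 52.8
-78 -0.4 13.9 52.7
-75 -0.3 13.9 53.4
-72 -0.1 14.0 53.3
-69 0.0 13.9 53.2
-66 0.1 13.9 53.2
-63 -0.2 41.1 52.8
-60 -0.3 41.2 52.4
-57 0.4 41.6 52.0
-54 -0.1 41.1 52.2
-51 -0.1 41.7 52.7
-48 -0.0 13.7 52.4
-45 0.1 13.6 52.4
-42 0.2 13.7 52.9
-39 -0.1 14.7 52.7
-36 0.0 14.6 52.4
-33 0.2 14.6 52.1
-30 0.1 12.8 52.8
-27 -0.1 22.4 56.7
-24 0.3 21.8 57.1
-21 -0.2 21.7 57.4
-18 0.1 22.7 57.2
-15 -0.1 23.2 57.3
-12 0.1 23.1 57.4
-9 0.2 23.1 57.5
-6 -0.1 22.1 57.0
-3 -0.0 22.0 57.2
0 -0.0 22.4 57.3
3 -0.2 22.9 57.0
6 -0.0 22.8 57.0
9 0.1 22.8 57.2
12 0.3 22.7 57.4
15 0.3 23.0 57.0
18 -0.4 22.7 57.1
21 -0.3 22.5 57.6
24 -1.0 26.6 60.3
27 0.2 30.9 61.0
30 0.5 30.7 60.9
33 -0.3 30.1 60.8
36 0.2 29.6 60.9
39 -0.2 29.5 61.0
42 0.0 30.3 61.1
45 -0.4 30.4 60.8
48 0.3 30.2 60.7
51 0.6 30.2 61.1
54 0.1 30.2 60.8
57 -0.0 31.6 60.9
60 -0.1 29.9 60.6
63 -0.0 27.3 60.1
(array([ 0.58913355, -0.31700884]), np.float64(168.25503878662428))
```

Emit:
move_arm:
  moves:
    - [[0.5,-1.5,-4.5],-0.065,1]
    - [[0,0,0],0,1]

```text
time: 44.15
tcp_pos: [0.5825, -0.3149, 0.1691]
orientation: [[-0.978, 0.205, -0.036], [0.201, 0.976, 0.081], [0.051, 0.072, -0.996]]
force: [-1.1, 0.4, -1.3]
grip_width: 0.0854
```

```bash
python3 wait.py 6
```

```text
t44.45 tcp [ 0.5871 -0.3165  0.1781] phi 78.35 zax [-0.0237  0.0732] tooltilt [0.0379 0.0669] q5 2.66 pitch 3.52 q6 -23.5 F [ 0.1 -0.7 -0.1] w 0.0854
```

Emit:
move_arm:
  moves:
    - [[0,0,-5],0,1]
    - [[0,0,0],0,1]

```text
time: 44.65
tcp_pos: [0.5879, -0.3164, 0.1303]
orientation: [[-0.98, 0.2, -0.021], [0.198, 0.978, 0.071], [0.034, 0.066, -0.997]]
force: [-0.8, 1.7, -1.4]
grip_width: 0.0854
```

```bash
python3 wait.py 6
```

```text
t44.95 tcp [ 0.595  -0.3215  0.1402] phi 78.47 zax [-0.0043  0.0599] tooltilt [0.0162 0.0579] q5 2.67 pitch 2.18 q6 -23.6 F [-0.2 -1.  -0.3] w 0.0853
```

Emit:
move_arm:
  moves:
    - [[-1.2,0.6,-4],0,1]
    - [[0,0,0],0,1]

```text
time: 45.15
tcp_pos: [0.5835, -0.3158, 0.1023]
orientation: [[-0.98, 0.199, -0.002], [0.199, 0.978, 0.058], [0.013, 0.057, -0.998]]
force: [-1.0, 0.5, -1.5]
grip_width: 0.0856
```

```bash
python3 wait.py 6
```

```text
t45.45 tcp [ 0.5922 -0.3218  0.111 ] phi 78.55 zax [0.0149 0.0467] tooltilt [-0.0053  0.0487] q5 2.68 pitch 0.84 q6 -23.7 F [ 0.5 -0.2  0.2] w 0.0850
```

Tilt is small now. From here I use single rows with waits.

Emit:
move_arm:
  moves:
    - [[-0.9,0.6,-4],-0.005,1]

```text
time: 45.55
tcp_pos: [0.5906, -0.3209, 0.0788]
orientation: [[-0.979, 0.203, 0.03], [0.204, 0.978, 0.036], [-0.022, 0.042, -0.999]]
force: [1.1, -0.5, 0.2]
grip_width: 0.0855
```

```bash
python3 wait.py 7
```

```text
t45.90 tcp [ 0.5848 -0.3169  0.073 ] phi 78.28 zax [0.018  0.0446] tooltilt [-0.0086  0.0473] q5 2.68 pitch 0.63 q6 -23.5 F [ 0.3 -0.8  0.5] w 0.0850
```

Emit:
move_arm:
  moves:
    - [[-0.3,0.15,-4.2],0,1]

```text
time: 46.0
tcp_pos: [0.589, -0.3203, 0.0388]
orientation: [[-0.979, 0.202, 0.032], [0.203, 0.979, 0.035], [-0.025, 0.041, -0.999]]
force: [1.7, -1.0, -0.7]
grip_width: 0.0858
```

```bash
python3 wait.py 7
```

```text
t46.35 tcp [ 0.5832 -0.3164  0.033 ] phi 78.29 zax [0.0206 0.0429] tooltilt [-0.0115  0.0462] q5 2.69 pitch 0.45 q6 -23.5 F [ 0.3  0.5 -0.5] w 0.0852
```

Emit:
move_arm:
  moves:
    - [[0,0,-0.5],0,1]

```text
time: 46.45
tcp_pos: [0.5848, -0.3174, 0.0301]
orientation: [[-0.979, 0.203, 0.024], [0.203, 0.978, 0.041], [-0.015, 0.045, -0.999]]
force: [-0.4, 0.5, -0.3]
grip_width: 0.0854
```

```bash
python3 wait.py 5
```

```text
t46.70 tcp [ 0.5833 -0.3164  0.0283] phi 78.29 zax [0.0208 0.0427] tooltilt [-0.0117  0.046 ] q5 2.69 pitch 0.44 q6 -23.5 F [ 0.9  0.2 -0.2] w 0.0853
```

Emit:
move_arm:
  moves:
    - [[0,0,0],0,-1]

```text
time: 46.8
tcp_pos: [0.5833, -0.3164, 0.0283]
orientation: [[-0.979, 0.203, 0.021], [0.204, 0.978, 0.043], [-0.012, 0.046, -0.999]]
force: [-0.6, 0.3, -0.0]
grip_width: 0.0734
```

```bash
python3 wait.py 10
```

```text
t47.30 tcp [ 0.584  -0.3136  0.0287] phi 78.36 zax [0.0225 0.0484] tooltilt [-0.0123  0.052 ] q5 3.01 pitch 0.54 q6 -23.5 F [0.1 6.7 3.3] w 0.0221
```

Emit:
move_arm:
  moves:
    - [[0,0,3],0,-1]

```text
time: 47.4
tcp_pos: [0.5798, -0.3101, 0.0536]
orientation: [[-0.979, 0.201, 0.013], [0.202, 0.978, 0.055], [-0.001, 0.057, -0.998]]
force: [-1.0, 0.9, -5.3]
grip_width: 0.022
```

```bash
python3 wait.py 6
```

```text
t47.70 tcp [ 0.5828 -0.313   0.057 ] phi 78.34 zax [0.0202 0.0498] tooltilt [-0.0097  0.0529] q5 3.00 pitch 0.70 q6 -23.5 F [ 0.5 -0.2 -4.7] w 0.0222
```

Emit:
move_arm:
  moves:
    - [[0,0,5],0,-1]

```text
time: 47.8
tcp_pos: [0.5758, -0.3085, 0.0973]
orientation: [[-0.979, 0.203, 0.003], [0.203, 0.977, 0.061], [0.009, 0.06, -0.998]]
force: [-1.5, 0.8, -6.1]
grip_width: 0.0218
```

```bash
python3 wait.py 6
```

```text
t48.10 tcp [ 0.5812 -0.3121  0.1047] phi 78.32 zax [0.0167 0.052 ] tooltilt [-0.0058  0.0543] q5 2.99 pitch 0.94 q6 -23.5 F [-0.8  0.1 -4.4] w 0.0220
```

Emit:
move_arm:
  moves:
    - [[0,0,5],0,-1]

```text
time: 48.2
tcp_pos: [0.5741, -0.3074, 0.144]
orientation: [[-0.979, 0.203, -0.002], [0.203, 0.977, 0.064], [0.015, 0.063, -0.998]]
force: [-0.8, 0.9, -5.7]
grip_width: 0.0221
```

```bash
python3 wait.py 6
```

```text
t48.50 tcp [ 0.5796 -0.311   0.152 ] phi 78.31 zax [0.0126 0.0547] tooltilt [-0.0013  0.0562] q5 2.98 pitch 1.22 q6 -23.5 F [-1.2  0.2 -5.5] w 0.0224
```

Emit:
move_arm:
  moves:
    - [[0,0,4],0,-1]

```text
time: 48.6
tcp_pos: [0.5739, -0.3073, 0.1827]
orientation: [[-0.979, 0.203, -0.003], [0.203, 0.977, 0.065], [0.016, 0.063, -0.998]]
force: [-0.9, 0.9, -5.9]
grip_width: 0.022
```

```bash
python3 wait.py 6
```

```text
t48.90 tcp [ 0.5786 -0.3104  0.1895] phi 78.30 zax [0.0098 0.0566] tooltilt [0.0018 0.0574] q5 2.98 pitch 1.41 q6 -23.5 F [-0.   0.3 -5.1] w 0.0219
```

Emit:
move_arm:
  moves:
    - [[-0.5,1.65,0.1],0.12,-1]
    - [[-0.5,1.65,0.1],0.12,-1]
    - [[-0.5,1.65,0.1],0.12,-1]
    - [[-0.5,1.65,0.1],0.12,-1]
    - [[-0.5,1.65,0.1],0.12,-1]
    - [[-0.5,1.65,0.1],0.12,-1]
    - [[-0.5,1.65,0.1],0.12,-1]
    - [[-0.5,1.65,0.1],0.12,-1]

```text
time: 49.7
tcp_pos: [0.5288, -0.1719, 0.1795]
orientation: [[-0.703, -0.708, -0.065], [-0.711, 0.702, 0.042], [0.016, 0.076, -0.997]]
force: [-0.1, 0.1, -5.2]
grip_width: 0.0216
```

```bash
python3 wait.py 6
```

```text
t50.00 tcp [ 0.5302 -0.1735  0.1809] phi 134.85 zax [-0.0627  0.0406] tooltilt [0.0158 0.073 ] q5 0.58 pitch 4.24 q6 -70.0 F [-0.2 -0.3 -5.4] w 0.0219
```

Emit:
move_arm:
  moves:
    - [[-0.5,1.6,0.1],0.12,-1]
    - [[-0.5,1.6,0.1],0.12,-1]
    - [[-0.5,1.6,0.1],0.12,-1]
    - [[-0.5,1.6,0.1],0.12,-1]
    - [[-0.5,1.6,0.1],0.12,-1]
    - [[-0.5,1.6,0.1],0.12,-1]
    - [[-0.5,1.6,0.1],0.12,-1]

```text
time: 50.7
tcp_pos: [0.4981, -0.0666, 0.1869]
orientation: [[0.068, -0.995, -0.067], [-0.998, -0.067, -0.021], [0.017, 0.068, -0.998]]
force: [0.1, 0.3, -4.6]
grip_width: 0.0217
```

```bash
python3 wait.py 6
```

```text
t51.00 tcp [ 0.4983 -0.0674  0.1869] phi -176.45 zax [-0.0666 -0.0212] tooltilt [0.017  0.0678] q5 -2.09 pitch 3.42 q6 -107.4 F [ 0.3  0.2 -4.8] w 0.0220
```

Emit:
move_arm:
  moves:
    - [[0.1,1.6,-2],0.078,-1]
    - [[0,0,0],0,-1]

```text
time: 51.2
tcp_pos: [0.5008, -0.0533, 0.1669]
orientation: [[0.138, -0.988, -0.063], [-0.99, -0.136, -0.027], [0.018, 0.066, -0.998]]
force: [-1.1, 0.1, -5.8]
grip_width: 0.0219
```

```bash
python3 wait.py 6; python3 - <<'E'
from shaft import *
p,d,w=look("wrist","w10"); np.save("w10w.npy",w)
s=bot.sense()
try: print(fit(w,s["tcp_pos"][:2],np.radians(278),s["tcp_pos"][2]+.019,.25))
except Exception as e: print(e)
p,d,w=look("top","t10"); np.save("t10w.npy",w)
E
```

```text
t51.50 tcp [ 0.5036 -0.0547  0.1703] phi -172.23 zax [-0.0561 -0.0295] tooltilt [0.0216 0.0596] q5 -2.33 pitch 2.79 q6 -109.9 F [-0.  -0.2 -4.1] w 0.0223
-33 -0.5 21.9 197.3
-30 -0.4 22.0 197.7
-27 -0.4 21.7 197.7
-24 -0.6 22.0 198.1
-21 -0.6 21.9 198.1
-18 -0.5 22.2 198.1
-15 -0.4 22.0 198.3
-12 -0.4 21.9 203.3
-9 1.1 25.7 220.3
-6 1.0 25.8 218.1
-3 0.9 25.8 216.0
0 0.9 25.6 215.5
3 0.9 25.5 215.2
6 -0.1 42.7 235.4
9 -0.2 39.7 249.7
12 -0.0 42.5 248.5
15 1.2 40.7 249.7
18 1.3 40.3 249.5
21 -0.1 28.5 203.0
24 -0.3 29.4 203.1
27 -0.1 28.8 203.3
30 -0.1 28.8 203.4
33 -0.1 29.1 203.5
36 -0.1 29.0 203.7
39 -0.2 28.8 203.8
42 -0.1 29.1 203.8
45 -0.4 28.9 203.9
48 -0.2 28.8 204.1
51 -0.1 29.3 204.1
54 -0.4 29.1 204.2
57 -0.4 27.7 203.3
(array([ 0.50486811, -0.05444393]), np.float64(277.91597440032757))
```

View pics/w10.png

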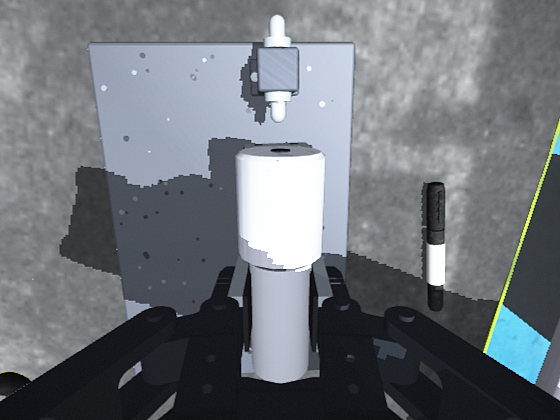

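Emit:
move_arm:
  moves:
    - [[-0.7,0.45,-3],0.004,-1]
    - [[0,0,0],0,-1]

```text
time: 51.8
tcp_pos: [0.497, -0.0505, 0.1407]
orientation: [[0.14, -0.989, -0.054], [-0.99, -0.138, -0.03], [0.022, 0.058, -0.998]]
force: [-2.2, 1.0, -5.5]
grip_width: 0.022
```

```bash
python3 wait.py 7
```

```text
t52.15 tcp [ 0.503  -0.052   0.1455] phi -172.05 zax [-0.0423 -0.0329] tooltilt [0.0267 0.0465] q5 -2.34 pitch 1.99 q6 -109.8 F [ 0.1 -0.1 -4.6] w 0.0219
```

Emit:
move_arm:
  moves:
    - [[-0.6,0.2,-4],0,-1]

```text
time: 52.25
tcp_pos: [0.5047, -0.0517, 0.1113]
orientation: [[0.139, -0.99, -0.027], [-0.99, -0.138, -0.036], [0.032, 0.031, -0.999]]
force: [2.4, -1.0, -5.4]
grip_width: 0.0222
```

```bash
python3 wait.py 7
```

```text
t52.60 tcp [ 0.4989 -0.0504  0.1073] phi -172.06 zax [-0.0389 -0.0337] tooltilt [0.028  0.0432] q5 -2.35 pitch 1.79 q6 -109.7 F [-0.3 -0.4 -4.4] w 0.0221
```

Emit:
move_arm:
  moves:
    - [[-0.25,0.05,-2.1],0,-1]

```text
time: 52.7
tcp_pos: [0.5014, -0.051, 0.0903]
orientation: [[0.139, -0.99, -0.029], [-0.99, -0.138, -0.036], [0.032, 0.034, -0.999]]
force: [1.4, 0.1, -4.7]
grip_width: 0.0219
```

```bash
python3 wait.py 7; python3 - <<'E'
from shaft import *
p,d,w=look("wrist","w11"); p2,d2=optics.grab_frame("scene"); cv2.imwrite("pics/s11.png",cv2.resize(p2[150:280,200:400],None,fx=4,fy=4)[:,:,::-1])
s=bot.sense(); z0=s["tcp_pos"][2]
print(fit(w,s["tcp_pos"][:2],np.radians(278),z0+.019,z0+.045,False))
E
```

```text
t53.05 tcp [ 0.4974 -0.0501  0.0874] phi -172.06 zax [-0.0369 -0.0341] tooltilt [0.0287 0.0413] q5 -2.35 pitch 1.67 q6 -109.7 F [ 0.1  0.5 -5.7] w 0.0219
(array([ 0.4981431 , -0.04991042]), np.float64(278.04688987317934))
```

View pics/w11.png

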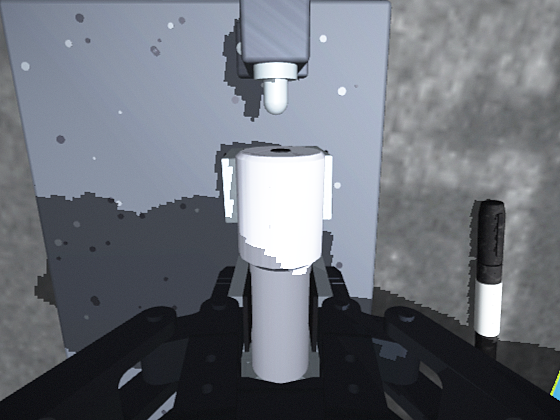

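View pics/s11.png

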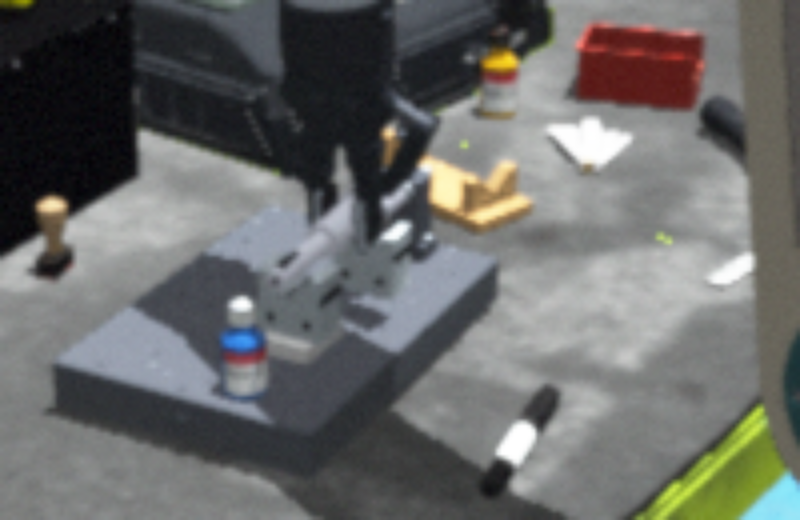

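The shaft (col 281) sits centred between V-block 1's rims (228 and 327) and in line with the pin (col 276). I lower it into the grooves.

Emit:
move_arm:
  moves:
    - [[-0.1,0.05,-0.7],0,-1]

```text
time: 53.25
tcp_pos: [0.4976, -0.0499, 0.0812]
orientation: [[0.139, -0.99, -0.034], [-0.99, -0.138, -0.035], [0.03, 0.039, -0.999]]
force: [0.5, -0.1, -4.7]
grip_width: 0.0221
```

```bash
python3 wait.py 5
```

```text
t53.50 tcp [ 0.4962 -0.0495  0.0801] phi -172.06 zax [-0.0373 -0.0339] tooltilt [0.0284 0.0416] q5 -2.34 pitch 1.70 q6 -109.7 F [-0.  -0.1 -5. ] w 0.0224
```

Emit:
move_arm:
  moves:
    - [[0,0,-0.2],0,-1]

```text
time: 53.6
tcp_pos: [0.4967, -0.0495, 0.0784]
orientation: [[0.139, -0.99, -0.036], [-0.99, -0.138, -0.034], [0.028, 0.041, -0.999]]
force: [1.2, -0.1, -0.4]
grip_width: 0.0219
```

```bash
python3 wait.py 4
```

```text
t53.80 tcp [ 0.4968 -0.0495  0.0784] phi -172.06 zax [-0.0363 -0.0337] tooltilt [0.0283 0.0406] q5 -2.31 pitch 1.64 q6 -109.7 F [ 1.2  0.1 -2.1] w 0.0224
```

Emit:
move_arm:
  moves:
    - [[0,0,-0.12],0,-1]

```text
time: 53.9
tcp_pos: [0.4972, -0.0495, 0.0776]
orientation: [[0.139, -0.99, -0.035], [-0.99, -0.138, -0.034], [0.028, 0.04, -0.999]]
force: [-0.1, 0.2, -0.3]
grip_width: 0.0223
```

```bash
python3 wait.py 4
```

```text
t54.10 tcp [ 0.4972 -0.0495  0.0775] phi -172.05 zax [-0.0355 -0.0337] tooltilt [0.0285 0.0398] q5 -2.31 pitch 1.60 q6 -109.7 F [1.9 0.4 0.1] w 0.0222
```

Emit:
move_arm:
  moves:
    - [[0,0,-0.1],0,-1]

```text
time: 54.2
tcp_pos: [0.4974, -0.0496, 0.0769]
orientation: [[0.139, -0.99, -0.035], [-0.99, -0.138, -0.034], [0.029, 0.039, -0.999]]
force: [-0.7, -0.5, 1.9]
grip_width: 0.0219
```

```bash
python3 wait.py 4
```

```text
t54.40 tcp [ 0.4974 -0.0496  0.0768] phi -172.05 zax [-0.0351 -0.0338] tooltilt [0.0286 0.0395] q5 -2.31 pitch 1.58 q6 -109.7 F [-0.7 -0.2  2.1] w 0.0221
```

Emit:
move_arm:
  moves:
    - [[0,0,-0.05],0,-1]
    - [[0,0,0],0,-0.3]

```text
time: 54.6
tcp_pos: [0.4973, -0.0498, 0.0765]
orientation: [[0.139, -0.99, -0.035], [-0.99, -0.138, -0.035], [0.029, 0.04, -0.999]]
force: [-0.2, -0.6, -0.3]
grip_width: 0.03
```

```bash
python3 wait.py 4
```

```text
t54.80 tcp [ 0.4972 -0.0496  0.0764] phi -172.04 zax [-0.0355 -0.0341] tooltilt [0.0288 0.0399] q5 -2.33 pitch 1.59 q6 -109.7 F [-0.2 -0.2  0.3] w 0.0297
```

Emit:
move_arm:
  moves:
    - [[0,0,0],0,1]

```text
time: 54.9
tcp_pos: [0.497, -0.0497, 0.0762]
orientation: [[0.139, -0.99, -0.036], [-0.99, -0.138, -0.034], [0.029, 0.04, -0.999]]
force: [0.8, -0.9, -0.1]
grip_width: 0.0433
```

```bash
python3 wait.py 7
```

```text
t55.25 tcp [ 0.4972 -0.0497  0.0764] phi -172.05 zax [-0.0355 -0.0341] tooltilt [0.0289 0.0399] q5 -2.33 pitch 1.59 q6 -109.7 F [-0.9  0.5 -0. ] w 0.0854
```

Emit:
move_arm:
  moves:
    - [[0,0,4],0,1]

```text
time: 55.35
tcp_pos: [0.4922, -0.0487, 0.112]
orientation: [[0.14, -0.989, -0.047], [-0.99, -0.138, -0.032], [0.025, 0.051, -0.998]]
force: [-0.4, -0.0, -0.6]
grip_width: 0.0852
```

```bash
python3 wait.py 6
```

```text
t55.65 tcp [ 0.4966 -0.0496  0.1158] phi -172.04 zax [-0.0365 -0.0339] tooltilt [0.0285 0.0408] q5 -2.33 pitch 1.65 q6 -109.7 F [-0.5 -0.6 -0.3] w 0.0853
```

Emit:
move_arm:
  moves:
    - [[0,0,5],0,1]
    - [[0,0,5],0,1]

```text
time: 55.85
tcp_pos: [0.4876, -0.0477, 0.2076]
orientation: [[0.14, -0.988, -0.059], [-0.99, -0.138, -0.029], [0.021, 0.062, -0.998]]
force: [1.5, -0.5, 0.2]
grip_width: 0.0854
```

```bash
python3 wait.py 6;  python3 - <<'E'
from shaft import *
p,d,w=look("wrist","w12"); np.save("w12w.npy",w)
print(fit(w,(.4969,-.0434),np.radians(278),.0926,.115))
print("v1",rect(w,0.07,0.084,(0.503,-0.088),0.035))
E
```

```text
t56.15 tcp [ 0.4883 -0.0478  0.2069] phi -172.03 zax [-0.0565 -0.0296] tooltilt [0.0214 0.0601] q5 -2.32 pitch 2.83 q6 -109.7 F [-0.4 -0.8  0.7] w 0.0853
-87 -0.1 11.6 99.9
-84 -0.0 13.8 100.1
-81 -0.1 13.7 101.0
-78 -0.2 13.7 100.9
-75 -0.1 13.5 100.6
-72 0.2 14.5 100.9
-69 0.4 41.9 100.4
-66 -0.0 41.1 100.3
-63 0.3 41.8 100.4
-60 0.3 42.5 100.5
-57 0.1 41.8 99.8
-54 0.2 41.5 99.9
-51 0.1 41.4 100.2
-48 0.1 41.6 100.2
-45 0.0 41.0 100.0
-42 -0.0 42.6 99.9
-39 -0.4 14.0 100.5
-36 -0.1 14.8 100.3
-33 -0.1 14.7 100.5
-30 -0.1 13.0 100.6
-27 0.1 22.8 104.6
-24 0.5 22.0 104.9
-21 -0.0 22.4 104.8
-18 0.0 22.6 105.0
-15 -0.2 22.2 105.1
-12 -0.1 22.5 105.0
-9 -0.0 22.1 105.0
-6 -0.2 22.4 105.1
-3 -0.0 22.8 105.0
0 0.1 23.0 105.0
3 -0.1 22.6 104.9
6 -0.0 22.9 105.2
9 -0.1 22.7 105.2
12 -0.3 22.4 105.1
15 -0.2 22.6 105.2
18 -0.3 22.5 105.0
21 -0.3 22.5 105.4
24 -0.4 24.6 107.4
27 -0.0 29.5 108.8
30 -0.1 29.0 108.9
33 0.3 29.8 108.8
36 -0.2 30.1 108.8
39 -0.0 29.4 108.7
42 0.1 29.1 108.7
45 0.3 29.8 108.8
48 -0.1 29.0 108.7
51 -0.5 29.6 108.9
54 0.3 29.4 108.8
57 0.2 29.4 109.0
60 0.1 30.3 108.8
63 -0.3 28.4 108.0
75 0.9 3.4 93.6
(array([ 0.49689119, -0.04340125]), np.float64(278.0496703752218))
v1 (154, array([ 0.5183, -0.0911,  0.0836]), [array([503.2, -88.2]), array([45.9, 28.2]), np.float64(9.1)])
```

View pics/w12.png

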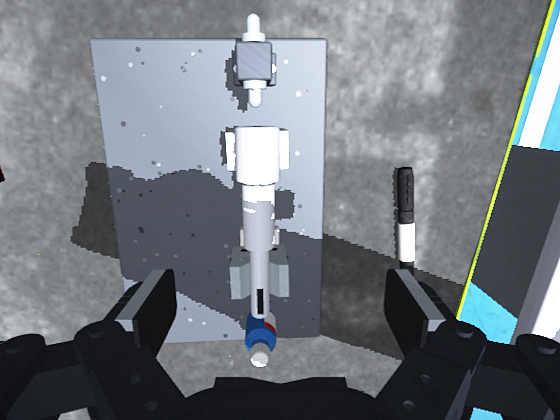

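The shaft lies level in both V-blocks: its tops are at 100.4, 105.0 and 108.8 mm, against a nominal 100.1, 104.6 and 108.6. The gap to the pin at px (255,100) is about 10 mm. Next is the dial stand.

Emit:
move_arm:
  moves:
    - [[0.3,1.75,0.4],-0.118,1]
    - [[0.3,1.75,0.4],-0.118,1]
    - [[0.3,1.75,0.4],-0.118,1]
    - [[0.3,1.75,0.4],-0.118,1]
    - [[0.3,1.75,0.4],-0.118,1]
    - [[0.3,1.75,0.4],-0.118,1]
    - [[0.3,1.75,0.4],-0.118,1]
    - [[0.3,1.75,0.4],-0.118,1]

```text
time: 57.0
tcp_pos: [0.5012, 0.0964, 0.2217]
orientation: [[-0.748, -0.658, -0.085], [-0.663, 0.747, 0.046], [0.033, 0.091, -0.995]]
force: [0.1, -0.4, 0.1]
grip_width: 0.0855
```

```bash
python3 wait.py 6
```

```text
t57.30 tcp [0.5018 0.0951 0.2228] phi 131.74 zax [-0.0829  0.0457] tooltilt [0.0313 0.0893] q5 2.77 pitch 4.67 q6 -40.1 F [0.  0.2 0.1] w 0.0853
```

Emit:
move_arm:
  moves:
    - [[0.3,1.75,0.4],-0.118,1]
    - [[0.3,1.75,0.4],-0.118,1]
    - [[0.3,1.75,0.4],-0.118,1]
    - [[0.3,1.75,0.4],-0.118,1]
    - [[0.3,1.75,0.4],-0.118,1]
    - [[0.3,1.75,0.2],-0.118,1]
    - [[0.3,1.75,0.2],-0.118,1]
    - [[0.3,1.75,0.2],-0.118,1]
    - [[0.3,1.5,0],-0.1,1]

```text
time: 58.2
tcp_pos: [0.5282, 0.2462, 0.2454]
orientation: [[-0.935, 0.354, -0.005], [0.352, 0.931, 0.096], [0.039, 0.088, -0.995]]
force: [-0.6, 0.2, 0.9]
grip_width: 0.0855
```

```bash
python3 wait.py 6;  python3 - <<'E'
from h import *
p,d,w=look("wrist","w13"); np.save("w13w.npy",w)
for l in ("stand_knob","dial_tip"): print(l,[(np.round(r["point"],4).tolist(),round(r["conf"],2)) for r in tip_of(l,"wrist")][:3])
E
```

```text
t58.50 tcp [0.5278 0.2453 0.2452] phi 69.50 zax [-0.0065  0.0956] tooltilt [0.0394 0.0873] q5 5.38 pitch -1.14 q6 36.3 F [0.3 0.1 0.4] w 0.0852
stand_knob [([0.5903, 0.3146, 0.1557], 0.94)]
dial_tip []
```

View pics/w13.png

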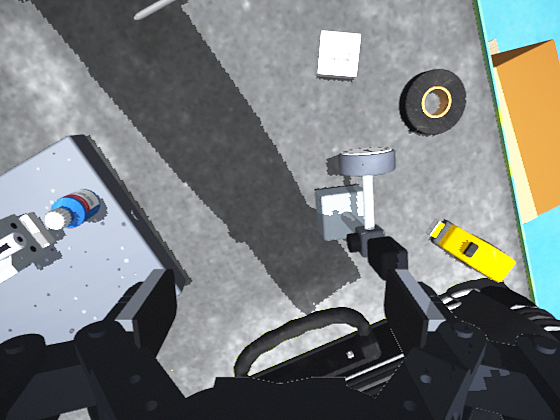

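Emit:
move_arm:
  moves:
    - [[0,0,0],-0.12,1]
    - [[0,0,0],-0.12,1]
    - [[0,0,0],-0.12,1]
    - [[0,0,0],-0.12,1]
    - [[0,0,0],-0.12,1]
    - [[0,0,0],-0.12,1]
    - [[0,0,0],-0.12,1]
    - [[0,0,0],-0.12,1]
    - [[0,0,0],-0.12,1]
    - [[0,0,0],-0.1,1]

```text
time: 59.65
tcp_pos: [0.5284, 0.2401, 0.2454]
orientation: [[0.014, 0.996, 0.088], [0.999, -0.017, 0.037], [0.038, 0.087, -0.995]]
force: [-0.9, 0.2, -0.2]
grip_width: 0.0854
```

```bash
python3 wait.py 5; python3 - <<'E'
from h import *
w=np.load("w13w.npy"); z=w[...,2]
print("knob",rect(w,.160,.180,(.590,.315),.035))
print("knob2",rect(w,.166,.175,(.590,.315),.035))
k=(z>.085)&(z<.15)&(np.hypot(w[...,0]-.52,w[...,1]-.335)<.05); P=w[k]; print("dial",len(P),P.mean(0),np.percentile(P,[2,98],axis=0),cv2.minAreaRect((P[:,:2]*1000).astype(np.float32)))
k=(z>.030)&(z<.048)&(np.hypot(w[...,0]-.58,w[...,1]-.31)<.06); P=w[k]; print("base",len(P),np.median(P,0),cv2.minAreaRect((P[:,:2]*1000).astype(np.float32)))
E
```

```text
t59.90 tcp [0.5285 0.2403 0.2454] phi -0.61 zax [0.0872 0.0377] tooltilt [0.0385 0.0869] q5 0.53 pitch -5.43 q6 108.4 F [-0.2 -0.5 -0.3] w 0.0857
knob (735, array([0.5837, 0.3127, 0.1681]), [array([588.3, 313.8]), array([20.2, 21.7]), np.float64(75.3)])
knob2 (562, array([0.5846, 0.3135, 0.1685]), [array([588.3, 313.9]), array([20. , 21.5]), np.float64(76.0)])
dial 1884 [0.52737371 0.32620036 0.12617303] [[0.5119122  0.30970756 0.10412693]
 [0.56391048 0.34772271 0.13685278]] ((540.7890014648438, 324.7400817871094), (42.07991409301758, 53.77412796020508), 74.26091766357422)
base 1668 [0.58130605 0.30670287 0.03975211] ((587.8887939453125, 311.5464782714844), (45.78146743774414, 49.81415939331055), 75.53526306152344)
```

Emit:
move_arm:
  moves:
    - [[0,0,5],0,1]
    - [[0,0,5],0,1]
    - [[0,0,0],0,1]

```text
time: 60.2
tcp_pos: [0.5227, 0.2378, 0.3416]
orientation: [[0.003, 0.997, 0.073], [0.999, -0.006, 0.033], [0.034, 0.073, -0.997]]
force: [1.0, 1.0, -0.4]
grip_width: 0.0853
```

```bash
python3 wait.py 5
```

```text
t60.45 tcp [0.519  0.2368 0.3328] phi -0.38 zax [0.0597 0.0291] tooltilt [0.0295 0.0596] q5 0.55 pitch -3.77 q6 108.1 F [0.4 0.3 0.6] w 0.0854
```

Emit:
move_arm:
  moves:
    - [[0,0,-5],0,1]

```text
time: 60.55
tcp_pos: [0.5235, 0.2382, 0.29]
orientation: [[0.004, 0.997, 0.073], [0.999, -0.007, 0.033], [0.034, 0.072, -0.997]]
force: [1.5, -0.5, -0.3]
grip_width: 0.0852
```

```bash
python3 wait.py 6
```

```text
t60.85 tcp [0.5207 0.2373 0.2868] phi -0.38 zax [0.0634 0.0303] tooltilt [0.0306 0.0632] q5 0.55 pitch -3.99 q6 108.1 F [ 0.7 -0.2  1.3] w 0.0853
```

Emit:
move_arm:
  moves:
    - [[0,0,5],0,1]
    - [[0,0,5],0,1]
    - [[0,0,0],0,1]

```text
time: 61.15
tcp_pos: [0.5204, 0.2372, 0.3911]
orientation: [[0.004, 0.998, 0.066], [0.999, -0.006, 0.031], [0.032, 0.066, -0.997]]
force: [0.3, 0.3, 0.4]
grip_width: 0.0856
```

```bash
python3 wait.py 5
```

```text
t61.40 tcp [0.5163 0.2359 0.3802] phi -0.35 zax [0.0497 0.0259] tooltilt [0.0262 0.0496] q5 0.55 pitch -3.17 q6 108.1 F [ 0.4  0.1 -0.7] w 0.0852
```

Emit:
move_arm:
  moves:
    - [[0,0,-5],0,1]

```text
time: 61.5
tcp_pos: [0.5207, 0.2373, 0.3366]
orientation: [[0.004, 0.998, 0.064], [1.0, -0.006, 0.03], [0.031, 0.063, -0.998]]
force: [0.5, 0.4, 0.1]
grip_width: 0.0853
```

```bash
python3 wait.py 6
```

```text
t61.80 tcp [0.5183 0.2365 0.3332] phi -0.36 zax [0.0543 0.0274] tooltilt [0.0277 0.0542] q5 0.55 pitch -3.45 q6 108.1 F [0.9 0.1 0.6] w 0.0850
```

Emit:
move_arm:
  moves:
    - [[0,0,-5],0,1]

```text
time: 61.9
tcp_pos: [0.5263, 0.2391, 0.2945]
orientation: [[0.004, 0.997, 0.076], [0.999, -0.007, 0.034], [0.035, 0.076, -0.996]]
force: [1.8, 1.7, -0.2]
grip_width: 0.0853
```

```bash
python3 wait.py 6
```

```text
t62.20 tcp [0.5212 0.2374 0.2877] phi -0.36 zax [0.0613 0.0297] tooltilt [0.03   0.0612] q5 0.55 pitch -3.87 q6 108.1 F [ 0.1 -0.2  1.1] w 0.0853
```

Emit:
move_arm:
  moves:
    - [[0,0,5],0,1]
    - [[0,0,5],0,1]
    - [[0,0,0],0,1]

```text
time: 62.5
tcp_pos: [0.5207, 0.2373, 0.3911]
orientation: [[0.004, 0.998, 0.065], [0.999, -0.006, 0.031], [0.031, 0.065, -0.997]]
force: [0.4, -0.2, -0.1]
grip_width: 0.0852
```

```bash
python3 wait.py 5
```

```text
t62.75 tcp [0.5166 0.236  0.38  ] phi -0.35 zax [0.0486 0.0256] tooltilt [0.0258 0.0485] q5 0.55 pitch -3.10 q6 108.1 F [-0.3 -0.1 -0. ] w 0.0853
```

Emit:
move_arm:
  moves:
    - [[4.4,2.0,-1],0,1]
    - [[4.4,2.0,-1],0,1]
    - [[4.4,2.0,-1],0,1]
    - [[0,0,0],0,1]

```text
time: 63.15
tcp_pos: [0.6491, 0.2965, 0.341]
orientation: [[0.006, 0.999, 0.037], [1.0, -0.006, 0.021], [0.022, 0.037, -0.999]]
force: [-0.6, -0.9, -1.2]
grip_width: 0.0855
```

```bash
python3 wait.py 6
```

```text
t63.45 tcp [0.6451 0.295  0.3517] phi -0.37 zax [0.0475 0.0249] tooltilt [0.0252 0.0474] q5 0.45 pitch -3.04 q6 109.5 F [-0.3 -0.1  0.6] w 0.0855
```

Emit:
move_arm:
  moves:
    - [[-4.4,-2.0,0],0,1]
    - [[-4.4,-2.0,0],0,1]
    - [[0,0,0],0,1]

```text
time: 63.75
tcp_pos: [0.5513, 0.2526, 0.3489]
orientation: [[0.006, 0.999, 0.043], [1.0, -0.007, 0.023], [0.024, 0.043, -0.999]]
force: [1.0, 0.8, 0.2]
grip_width: 0.0853
```

```bash
python3 wait.py 6
```

```text
t64.05 tcp [0.5601 0.2557 0.3507] phi -0.38 zax [0.0516 0.0263] tooltilt [0.0266 0.0515] q5 0.50 pitch -3.28 q6 108.6 F [0.9 0.4 1. ] w 0.0854
```

Emit:
move_arm:
  moves:
    - [[-1.5,-0.7,-5],0,1]

```text
time: 64.15
tcp_pos: [0.5527, 0.2513, 0.3095]
orientation: [[0.005, 0.998, 0.069], [0.999, -0.007, 0.032], [0.033, 0.069, -0.997]]
force: [0.9, 0.3, -0.7]
grip_width: 0.0854
```

```bash
python3 wait.py 8
```

```text
t64.55 tcp [0.5494 0.2502 0.3065] phi -0.39 zax [0.0602 0.0291] tooltilt [0.0295 0.0601] q5 0.51 pitch -3.80 q6 108.5 F [ 0.8  0.1 -0.5] w 0.0856
```

Emit:
move_arm:
  moves:
    - [[-1.5,-0.7,-5],0,1]

```text
time: 64.65
tcp_pos: [0.5446, 0.2465, 0.2675]
orientation: [[0.004, 0.997, 0.083], [0.999, -0.007, 0.037], [0.037, 0.083, -0.996]]
force: [2.1, 0.3, -0.3]
grip_width: 0.0853
```

```bash
python3 wait.py 8
```

```text
t65.05 tcp [0.5388 0.2446 0.2616] phi -0.40 zax [0.0693 0.0321] tooltilt [0.0325 0.0691] q5 0.53 pitch -4.35 q6 108.3 F [0.1 0.5 0.2] w 0.0857
```

Emit:
move_arm:
  moves:
    - [[-1.5,-0.7,-5],0,1]

```text
time: 65.15
tcp_pos: [0.5344, 0.2411, 0.2223]
orientation: [[0.004, 0.996, 0.092], [0.999, -0.007, 0.039], [0.04, 0.092, -0.995]]
force: [1.3, -0.0, 0.4]
grip_width: 0.0853
```

```bash
python3 wait.py 8
```

```text
t65.55 tcp [0.5278 0.2389 0.2159] phi -0.41 zax [0.0771 0.0346] tooltilt [0.035  0.0769] q5 0.55 pitch -4.81 q6 108.0 F [ 0.   0.7 -0.8] w 0.0854
```

Emit:
move_arm:
  moves:
    - [[0,0,5],0,1]
    - [[0,0,5],0,1]
    - [[0,0,0],0,1]

```text
time: 65.85
tcp_pos: [0.529, 0.2394, 0.3179]
orientation: [[0.004, 0.997, 0.081], [0.999, -0.007, 0.036], [0.036, 0.08, -0.996]]
force: [0.4, 0.1, -0.0]
grip_width: 0.085
```

```bash
python3 wait.py 6
```

```text
t66.15 tcp [0.5231 0.2375 0.3064] phi -0.39 zax [0.0623 0.0299] tooltilt [0.0303 0.0621] q5 0.55 pitch -3.93 q6 108.0 F [-1.1  0.5 -0. ] w 0.0853
```

Emit:
move_arm:
  moves:
    - [[0,0,-0.2],0.149,1]
    - [[0,0,-0.2],0.149,1]
    - [[0,0,-0.2],0.149,1]
    - [[0,0,-0.2],0.149,1]
    - [[0,0,-0.2],0.149,1]
    - [[0,0,-0.2],0.149,1]
    - [[0,0,-0.2],0.149,1]
    - [[0,0,-0.2],0.149,1]
    - [[0,0,0],0.149,1]
    - [[0,0,0],0.149,1]
    - [[0,0,0],0.149,1]
    - [[0,0,0],0.149,1]

```text
time: 67.35
tcp_pos: [0.5138, 0.2344, 0.2705]
orientation: [[-0.973, -0.224, -0.058], [-0.226, 0.974, 0.029], [0.05, 0.041, -0.998]]
force: [0.1, -0.5, -0.9]
grip_width: 0.0853
```

Emit:
move_arm:
  moves:
    - [[0,0,-0.2],0.149,1]
    - [[0,0,-0.2],0.149,1]
    - [[0,0,-0.2],0.149,1]
    - [[0,0,-0.2],0.149,1]
    - [[0,0,-0.2],0.149,1]
    - [[0,0,0],0.149,1]
    - [[0,0,0],0.149,1]
    - [[0,0,0],0.149,1]
    - [[0,0,-4],0.14,1]
    - [[0,0,-4],0,1]
    - [[0,0,0],0,1]

```text
time: 68.45
tcp_pos: [0.5064, 0.232, 0.163]
orientation: [[0.008, -0.998, -0.056], [-0.998, -0.004, -0.069], [0.069, 0.056, -0.996]]
force: [-1.1, -0.9, -0.4]
grip_width: 0.0856
```

```bash
python3 wait.py 6
```

```text
t68.75 tcp [0.5129 0.2341 0.1714] phi -179.79 zax [-0.0407 -0.0636] tooltilt [0.0634 0.041 ] q5 -2.67 pitch 3.41 q6 -70.9 F [0.2 1.5 0.7] w 0.0855
```

Emit:
move_arm:
  moves:
    - [[0,0,5],0,1]

```text
time: 68.85
tcp_pos: [0.508, 0.2323, 0.2139]
orientation: [[0.007, -0.999, -0.054], [-0.998, -0.003, -0.068], [0.068, 0.054, -0.996]]
force: [-0.7, 0.6, -0.2]
grip_width: 0.0857
```

```bash
python3 wait.py 6
```

```text
t69.15 tcp [0.5131 0.2341 0.2198] phi -179.80 zax [-0.0395 -0.0632] tooltilt [0.063  0.0398] q5 -2.67 pitch 3.34 q6 -70.8 F [-0.9 -0.8 -0. ] w 0.0849
```

Emit:
move_arm:
  moves:
    - [[0,0,5],0,1]

```text
time: 69.25
tcp_pos: [0.506, 0.2316, 0.26]
orientation: [[0.007, -0.998, -0.059], [-0.998, -0.003, -0.07], [0.07, 0.06, -0.996]]
force: [-0.2, -0.1, -0.9]
grip_width: 0.0856
```

```bash
python3 wait.py 6
```

```text
t69.55 tcp [0.5126 0.2339 0.2681] phi -179.80 zax [-0.0412 -0.0638] tooltilt [0.0636 0.0415] q5 -2.67 pitch 3.44 q6 -70.8 F [-0.5  0.   0.6] w 0.0852
```

Emit:
move_arm:
  moves:
    - [[0,0,-5],0,1]
    - [[0,0,-5],0,1]
    - [[0,0,0],0,1]

```text
time: 69.85
tcp_pos: [0.5113, 0.2335, 0.165]
orientation: [[0.006, -0.999, -0.042], [-0.998, -0.003, -0.064], [0.064, 0.043, -0.997]]
force: [-1.2, -0.5, -0.4]
grip_width: 0.0854
```

```bash
python3 wait.py 6
```

```text
t70.15 tcp [0.5194 0.2364 0.1756] phi -179.79 zax [-0.023  -0.0575] tooltilt [0.0574 0.0233] q5 -2.67 pitch 2.34 q6 -70.8 F [0.8 0.3 0.2] w 0.0853
```

Emit:
move_arm:
  moves:
    - [[0,0,1.5],-0.14,1]
    - [[0,0,1.5],-0.14,1]
    - [[0,0,1.5],-0.14,1]
    - [[0,0,1.5],-0.14,1]
    - [[0.8,0.9,0.5],-0.14,1]
    - [[0.8,0.9,0],-0.14,1]
    - [[0.8,0.9,0],-0.14,1]
    - [[0.8,0.9,0],-0.14,1]
    - [[0.8,0.9,0],-0.14,1]
    - [[0.8,0.9,0],-0.14,1]
    - [[0.8,0.9,0],-0.14,1]
    - [[0.8,0.9,0],-0.14,1]

```text
time: 71.35
tcp_pos: [0.5977, 0.3147, 0.2744]
orientation: [[-0.985, 0.174, -0.012], [0.174, 0.985, 0.018], [0.015, 0.015, -1.0]]
force: [0.2, 0.0, -0.6]
grip_width: 0.0854
```

```bash
python3 wait.py 6
```

```text
t71.65 tcp [0.5961 0.3136 0.2725] phi 80.42 zax [-0.0157  0.0163] tooltilt [0.0182 0.0134] q5 1.20 pitch 0.49 q6 31.3 F [0.1 0.6 0.3] w 0.0857
```

Emit:
move_arm:
  moves:
    - [[-0.7,0,-2],-0.085,1]

```text
time: 71.75
tcp_pos: [0.5913, 0.314, 0.2557]
orientation: [[-0.968, 0.25, -0.008], [0.25, 0.968, 0.02], [0.013, 0.017, -1.0]]
force: [0.0, -0.0, -0.2]
grip_width: 0.0858
```

```bash
python3 wait.py 6;  python3 - <<'E'
from h import *
p,d,w=look("wrist","w14"); np.save("w14w.npy",w)
z=w[...,2]
print("knob2",rect(w,.164,.176,(.590,.315),.035))
k=(z>.030)&(z<.048)&(np.hypot(w[...,0]-.588,w[...,1]-.313)<.05); P=w[k]; print("base",len(P),np.median(P,0),cv2.minAreaRect((P[:,:2]*1000).astype(np.float32)))
E
```

```text
t72.05 tcp [0.5895 0.3136 0.2533] phi 75.62 zax [-0.0133  0.0179] tooltilt [0.0173 0.014 ] q5 1.23 pitch 0.33 q6 36.3 F [-0.5  0.4  0.3] w 0.0851
knob2 (894, array([0.588 , 0.3143, 0.1688]), [array([588.5, 314.1]), array([19.2, 21.3]), np.float64(75.8)])
base 1409 [0.58142678 0.32279349 0.03987535] ((588.8995361328125, 315.6152648925781), (53.22439956665039, 49.16815185546875), 74.98046112060547)
```

View pics/w14.png

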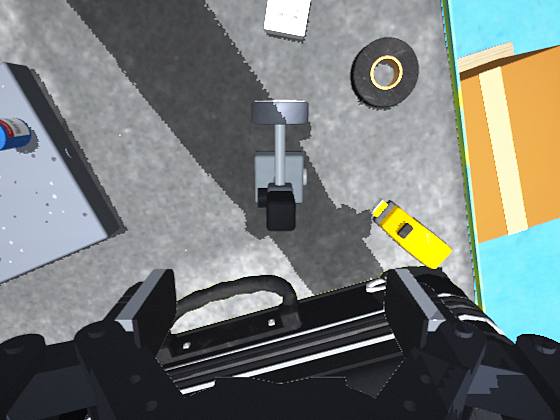

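The knob is at px (281,210), fitted at (0.5885, 0.3141) and 75.8°, directly below the TCP. Before descending I check the clearance to the case.

```bash
python3 - <<'E'
from h import *
w=np.load("w14w.npy")
t=np.load("t10w.npy")
for nm,q in (("w",w),("t",t)):
    for x in np.arange(.60,.74,.02):
        k=(abs(q[...,0]-x)<.01)&(abs(q[...,1]-.314)<.09)&(q[...,2]>-.01)&(q[...,2]<.5)
        if nm=="w" or True: print(nm,round(x,2),k.sum(),np.round(np.percentile(q[...,2][k],[50,98]),3) if k.sum() else "")
E
```

```text
w 0.6 13532 [0.314 0.334]
w 0.62 2685 [0.001 0.324]
w 0.64 2027 [0.    0.002]
w 0.66 2287 [0.    0.002]
w 0.68 2328 [0.    0.002]
w 0.7 2952 [0.    0.036]
w 0.72 2269 [0.001 0.065]
w 0.74 13994 [0.085 0.147]
t 0.6 486 [0.002 0.171]
t 0.62 299 [0.    0.041]
t 0.64 376 [0.    0.004]
t 0.66 461 [0.    0.004]
t 0.68 457 [0.    0.005]
t 0.7 546 [0.001 0.034]
t 0.72 447 [0.002 0.106]
t 0.74 1953 [0.073 0.149]
```

Emit:
move_arm:
  moves:
    - [[-0.3,0,-5],0,1]

```text
time: 72.2
tcp_pos: [0.5934, 0.3162, 0.2123]
orientation: [[-0.969, 0.248, 0.004], [0.248, 0.969, 0.025], [0.002, 0.025, -1.0]]
force: [1.2, 0.1, 0.6]
grip_width: 0.0855
```

```bash
python3 wait.py 6
```

```text
t72.50 tcp [0.5886 0.3144 0.2062] phi 75.62 zax [-0.0089  0.0197] tooltilt [0.0135 0.0169] q5 1.24 pitch 0.05 q6 36.4 F [0.3 0.3 1. ] w 0.0852
```

Emit:
move_arm:
  moves:
    - [[-0.3,0,-5],0,1]

```text
time: 72.6
tcp_pos: [0.5946, 0.318, 0.1673]
orientation: [[-0.969, 0.248, 0.012], [0.248, 0.968, 0.028], [-0.005, 0.03, -1.0]]
force: [1.9, 1.1, -0.4]
grip_width: 0.0851
```

```bash
python3 wait.py 7
```

```text
t72.95 tcp [0.5879 0.3153 0.1595] phi 75.63 zax [-0.004   0.0217] tooltilt [0.0092 0.02  ] q5 1.24 pitch -0.26 q6 36.5 F [ 0.5 -0.2  0.9] w 0.0856
```

Emit:
move_arm:
  moves:
    - [[-0.05,-0.2,-2.6],0,1]

```text
time: 73.05
tcp_pos: [0.5923, 0.3154, 0.14]
orientation: [[-0.969, 0.248, 0.008], [0.248, 0.968, 0.027], [-0.001, 0.028, -1.0]]
force: [0.8, 0.4, 0.3]
grip_width: 0.0852
```

```bash
python3 wait.py 7
```

```text
t73.40 tcp [0.5884 0.3137 0.1351] phi 75.63 zax [-0.0018  0.0226] tooltilt [0.0073 0.0214] q5 1.24 pitch -0.39 q6 36.3 F [-0.2 -0.7  0.6] w 0.0855
```

Emit:
move_arm:
  moves:
    - [[0,0,0],0,-1]

```text
time: 73.5
tcp_pos: [0.5888, 0.314, 0.1361]
orientation: [[-0.969, 0.248, -0.001], [0.248, 0.969, 0.023], [0.006, 0.022, -1.0]]
force: [1.1, -0.9, 0.1]
grip_width: 0.0729
```

```bash
python3 wait.py 10
```

```text
t74.00 tcp [0.5884 0.3138 0.1354] phi 75.63 zax [-0.0015  0.0226] tooltilt [0.0071 0.0215] q5 1.23 pitch -0.40 q6 36.3 F [0.2 0.1 1.7] w 0.0192
```

Emit:
move_arm:
  moves:
    - [[0,0,2],0,-1]
    - [[0,0,4],0,-1]
    - [[0,0,4],0,-1]
    - [[0,0,3.5],0,-1]

```text
time: 74.4
tcp_pos: [0.5768, 0.3087, 0.2562]
orientation: [[-0.968, 0.248, -0.033], [0.248, 0.969, 0.009], [0.035, 0.0, -0.999]]
force: [1.4, 0.3, -7.2]
grip_width: 0.0196
```

```bash
python3 wait.py 6
```

```text
t74.70 tcp [0.5765 0.3086 0.2536] phi 75.61 zax [-0.0346  0.0086] tooltilt [ 0.0356 -0.0003] q5 1.20 pitch 1.65 q6 36.3 F [-1.2 -0.2 -7. ] w 0.0189
```

Emit:
move_arm:
  moves:
    - [[-0.1,-3,0.1],0.04,-1]
    - [[-0.1,-3.5,0.1],0.04,-1]
    - [[-0.1,-3.5,0.1],0.04,-1]
    - [[-0.1,-3.5,0.1],0.04,-1]
    - [[-0.1,-3.5,0.1],0.04,-1]
    - [[-0.1,-3.5,0.1],0.04,-1]
    - [[-0.1,-3.5,0.1],0.04,-1]
    - [[-0.1,-3.5,0.1],0.04,-1]
    - [[-0.1,-3,0.1],0.04,-1]
    - [[0,-2,0],0.03,-1]

```text
time: 75.7
tcp_pos: [0.5488, -0.0257, 0.229]
orientation: [[-0.983, -0.161, -0.083], [-0.16, 0.987, -0.017], [0.085, -0.003, -0.996]]
force: [-0.7, 0.5, -6.5]
grip_width: 0.0191
```

```bash
python3 wait.py 8
```

```text
t76.10 tcp [ 0.5505 -0.0229  0.2313] phi 99.36 zax [-0.0794 -0.0165] tooltilt [ 0.081  -0.0034] q5 -1.59 pitch 4.37 q6 -17.6 F [-1.   0.3 -6. ] w 0.0186
```

Emit:
move_arm:
  moves:
    - [[0,0,5],0,-1]

```text
time: 76.2
tcp_pos: [0.5423, -0.0209, 0.2716]
orientation: [[-0.981, -0.164, -0.102], [-0.163, 0.987, -0.013], [0.103, 0.004, -0.995]]
force: [-2.3, 0.1, -7.6]
grip_width: 0.0193
```

```bash
python3 wait.py 6
```

```text
t76.50 tcp [ 0.5499 -0.0223  0.2804] phi 99.40 zax [-0.0808 -0.0162] tooltilt [ 0.0824 -0.0028] q5 -1.58 pitch 4.46 q6 -17.5 F [ 0.5  0.2 -7.4] w 0.0192
```

Emit:
move_arm:
  moves:
    - [[0,0,4],0,-1]

```text
time: 76.6
tcp_pos: [0.5439, -0.0212, 0.3118]
orientation: [[-0.981, -0.164, -0.1], [-0.163, 0.987, -0.013], [0.101, 0.003, -0.995]]
force: [-1.2, 0.1, -7.5]
grip_width: 0.0191
```

```bash
python3 wait.py 6
```

```text
t76.90 tcp [ 0.5494 -0.0222  0.3185] phi 99.41 zax [-0.0832 -0.0159] tooltilt [ 0.0847 -0.002 ] q5 -1.58 pitch 4.60 q6 -17.5 F [-0.7  0.2 -6.9] w 0.0191
```

Emit:
move_arm:
  moves:
    - [[0,0,-5],0,-1]
    - [[0,0,-4],0,-1]
    - [[0,0,0],0,-1]

```text
time: 77.2
tcp_pos: [0.5481, -0.0221, 0.2253]
orientation: [[-0.983, -0.163, -0.085], [-0.163, 0.987, -0.016], [0.086, -0.002, -0.996]]
force: [-1.9, 1.0, -7.4]
grip_width: 0.0194
```

```bash
python3 wait.py 7
```

```text
t77.55 tcp [ 0.5551 -0.023   0.235 ] phi 99.40 zax [-0.0663 -0.0182] tooltilt [ 0.0684 -0.0071] q5 -1.57 pitch 3.61 q6 -17.5 F [ 0.1 -0.2 -6.4] w 0.0196
```

Emit:
move_arm:
  moves:
    - [[0.2,-0.3,5],0,-1]

```text
time: 77.65
tcp_pos: [0.5485, -0.0244, 0.2737]
orientation: [[-0.983, -0.164, -0.088], [-0.163, 0.987, -0.015], [0.089, 0.0, -0.996]]
force: [-4.7, -0.4, -9.4]
grip_width: 0.0193
```

```bash
python3 wait.py 6
```

```text
t77.95 tcp [ 0.5567 -0.0258  0.2823] phi 99.40 zax [-0.0665 -0.0181] tooltilt [ 0.0686 -0.007 ] q5 -1.59 pitch 3.62 q6 -17.8 F [-0.3  0.4 -6.2] w 0.0194
```

Emit:
move_arm:
  moves:
    - [[0.2,-0.3,5],0,-1]

```text
time: 78.05
tcp_pos: [0.5481, -0.0268, 0.3189]
orientation: [[-0.982, -0.164, -0.097], [-0.163, 0.987, -0.013], [0.098, 0.003, -0.995]]
force: [-5.0, 0.0, -8.3]
grip_width: 0.0192
```

```bash
python3 wait.py 6
```

```text
t78.35 tcp [ 0.5582 -0.0286  0.3307] phi 99.40 zax [-0.0688 -0.0176] tooltilt [ 0.0707 -0.0062] q5 -1.60 pitch 3.74 q6 -18.1 F [-0.2 -1.3 -6.8] w 0.0190
```

Emit:
move_arm:
  moves:
    - [[0,0,-5],-0.02,-1]
    - [[0,0,0],0,-1]

```text
time: 78.55
tcp_pos: [0.5512, -0.0272, 0.273]
orientation: [[-0.986, -0.143, -0.085], [-0.143, 0.99, -0.013], [0.086, -0.001, -0.996]]
force: [-8.4, -0.0, -10.9]
grip_width: 0.0191
```

```bash
python3 wait.py 6
```

```text
t78.85 tcp [ 0.5656 -0.0296  0.2906] phi 98.23 zax [-0.0489 -0.0193] tooltilt [ 0.0511 -0.0121] q5 -1.52 pitch 2.60 q6 -16.9 F [-0.3 -0.4 -6.3] w 0.0193
```

Emit:
move_arm:
  moves:
    - [[0,0,-5],0,-1]
    - [[0,0,0],0,-1]

```text
time: 79.05
tcp_pos: [0.5652, -0.0294, 0.2405]
orientation: [[-0.988, -0.143, -0.048], [-0.143, 0.99, -0.019], [0.05, -0.012, -0.999]]
force: [-8.1, 1.4, -11.0]
grip_width: 0.0193
```

```bash
python3 wait.py 7
```

```text
t79.40 tcp [ 0.5765 -0.0313  0.2535] phi 98.21 zax [-0.0211 -0.0236] tooltilt [ 0.0242 -0.0204] q5 -1.52 pitch 0.99 q6 -16.9 F [-0.2  0.2 -5.6] w 0.0192
```

```bash
python3 - <<'E'
from h import *
p,d,w=look("wrist","w15"); np.save("w15w.npy",w)
s=bot.sense(); t=s["tcp_pos"]; z=w[...,2]; zb=t[2]-.1354
near=np.hypot(w[...,0]-t[0],w[...,1]-t[1])<.05
k=near&(abs(z-zb-.04)<.012); P=w[k]; print("base top",len(P)); 
if len(P)>50:
    r=cv2.minAreaRect((P[:,:2]*1000).astype(np.float32)); print(r)
    A=np.c_[P[:,:2]-P[:,:2].mean(0),np.ones(len(P))]; print("plane",np.linalg.lstsq(A,P[:,2],rcond=None)[0],zb+.04)
dz=(z>zb+.085)&(z<zb+.145)&(np.hypot(w[...,0]-(t[0]-.0673),w[...,1]-(t[1]-.0095))<.035); P=w[dz]; print("dial",len(P),P.mean(0),np.percentile(P[:,2],98)-zb, cv2.minAreaRect((P[:,:2]*1000).astype(np.float32)))
E
```

```text
base top 3310
((575.0076293945312, -32.605308532714844), (49.369728088378906, 53.5668830871582), 8.180341720581055)
plane [ 0.03052932 -0.02849532  0.15603884] 0.1574536836097935
dial 4917 [ 0.51359998 -0.04143989  0.24694045] 0.1366814310688352 ((522.4640502929688, -40.53041076660156), (42.59013748168945, 44.07912063598633), 8.083552360534668)
```

View pics/w15.png

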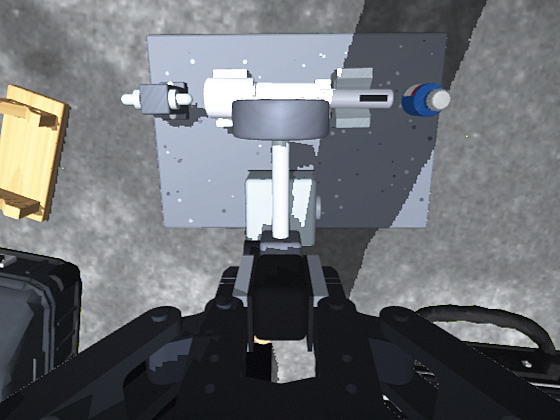

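Emit:
move_arm:
  moves:
    - [[-1.5,0,-3],0,-1]
    - [[0,0,0],0,-1]

```text
time: 79.65
tcp_pos: [0.5597, -0.031, 0.2228]
orientation: [[-0.989, -0.143, -0.024], [-0.142, 0.99, -0.023], [0.027, -0.019, -0.999]]
force: [-5.7, 1.1, -8.1]
grip_width: 0.0192
```

```bash
python3 wait.py 7
```

```text
t80.00 tcp [ 0.569  -0.0324  0.2301] phi 98.21 zax [-0.0046 -0.0261] tooltilt [ 0.0083 -0.0251] q5 -1.52 pitch 0.03 q6 -17.2 F [ 0.3 -0.6 -6.3] w 0.0191
```

Emit:
move_arm:
  moves:
    - [[-0.75,0.2,-3],0,-1]

```text
time: 80.1
tcp_pos: [0.5676, -0.0314, 0.2055]
orientation: [[-0.99, -0.142, 0.009], [-0.142, 0.989, -0.028], [-0.005, -0.029, -1.0]]
force: [1.4, -0.5, -6.4]
grip_width: 0.0193
```

```bash
python3 wait.py 8
```

```text
t80.50 tcp [ 0.563  -0.0306  0.2016] phi 98.20 zax [-0.0018 -0.0265] tooltilt [ 0.0056 -0.026 ] q5 -1.52 pitch -0.13 q6 -17.1 F [-0.4 -0.2 -6.5] w 0.0192
```

```bash
python3 - <<'E'
from h import *
p,d,w=look("wrist","w16")
s=bot.sense(); t=s["tcp_pos"]; z=w[...,2]; zb=t[2]-.1354
near=np.hypot(w[...,0]-t[0],w[...,1]-t[1])<.05
k=near&(abs(z-zb-.04)<.008); P=w[k]
r=cv2.minAreaRect((P[:,:2]*1000).astype(np.float32)); print(r)
A=np.c_[P[:,:2]-P[:,:2].mean(0),np.ones(len(P))]; print("plane",np.linalg.lstsq(A,P[:,2],rcond=None)[0],zb+.04)
E
```

```text
((563.5989990234375, -34.252891540527344), (49.67524719238281, 50.03366470336914), 8.334992408752441)
plane [ 0.02540065 -0.02153575  0.10487386] 0.10609011857405623
```

View pics/w16.png

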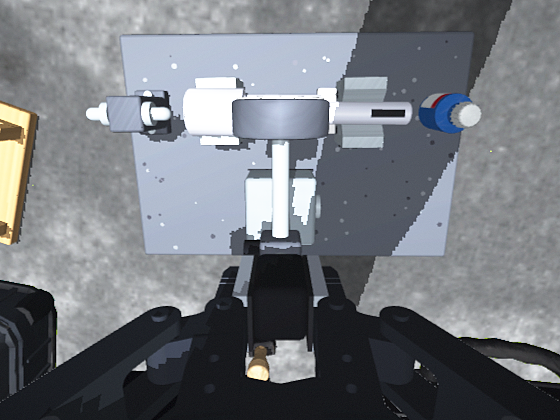

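Emit:
move_arm:
  moves:
    - [[-0.05,0.05,-1.9],0,-1]

```text
time: 80.65
tcp_pos: [0.5657, -0.0306, 0.1861]
orientation: [[-0.99, -0.142, 0.006], [-0.142, 0.989, -0.028], [-0.002, -0.028, -1.0]]
force: [0.2, -1.2, -5.3]
grip_width: 0.0194
```

```bash
python3 wait.py 7
```

```text
t81.00 tcp [ 0.5629 -0.0302  0.1834] phi 98.19 zax [-0.0006 -0.0267] tooltilt [ 0.0044 -0.0264] q5 -1.52 pitch -0.20 q6 -17.0 F [-0.2  1.  -6.3] w 0.0189
```

Emit:
move_arm:
  moves:
    - [[-0.05,0,-0.4],0,-1]

```text
time: 81.1
tcp_pos: [0.5635, -0.0304, 0.1806]
orientation: [[-0.99, -0.142, 0.002], [-0.142, 0.989, -0.027], [0.002, -0.027, -1.0]]
force: [-0.6, -0.6, -5.1]
grip_width: 0.0194
```

```bash
python3 wait.py 5
```

```text
t81.35 tcp [ 0.5626 -0.0302  0.1796] phi 98.20 zax [-0.0003 -0.0269] tooltilt [ 0.0041 -0.0265] q5 -1.52 pitch -0.22 q6 -17.1 F [-0.2  0.1 -6.9] w 0.0191
```

Emit:
move_arm:
  moves:
    - [[0,0,-0.25],0,-1]

```text
time: 81.45
tcp_pos: [0.5627, -0.0303, 0.1775]
orientation: [[-0.99, -0.142, 0.0], [-0.142, 0.989, -0.027], [0.004, -0.027, -1.0]]
force: [-0.4, -0.3, -6.2]
grip_width: 0.0197
```

```bash
python3 wait.py 5
```

```text
t81.70 tcp [ 0.5625 -0.0303  0.1771] phi 98.20 zax [-0.0004 -0.0269] tooltilt [ 0.0042 -0.0265] q5 -1.52 pitch -0.22 q6 -17.1 F [-0.4 -0.2 -5. ] w 0.0194
```

Emit:
move_arm:
  moves:
    - [[0,0,-0.12],0,-1]

```text
time: 81.8
tcp_pos: [0.563, -0.0303, 0.1767]
orientation: [[-0.99, -0.143, 0.001], [-0.142, 0.989, -0.027], [0.003, -0.027, -1.0]]
force: [-0.5, -0.5, 3.5]
grip_width: 0.0189
```

```bash
python3 wait.py 4
```

```text
t82.00 tcp [ 0.5629 -0.0303  0.1767] phi 98.20 zax [ 0.0006 -0.0271] tooltilt [ 0.0033 -0.0269] q5 -1.53 pitch -0.27 q6 -17.1 F [-0.2  0.5  1.8] w 0.0194
```

Emit:
move_arm:
  moves:
    - [[0,0,-0.1],0,-1]

```text
time: 82.1
tcp_pos: [0.5632, -0.0303, 0.1767]
orientation: [[-0.99, -0.143, 0.001], [-0.143, 0.989, -0.027], [0.002, -0.027, -1.0]]
force: [-2.3, -0.1, 4.2]
grip_width: 0.019
```

```bash
python3 wait.py 4
```

```text
t82.30 tcp [ 0.5632 -0.0304  0.1767] phi 98.20 zax [ 0.0015 -0.0272] tooltilt [ 0.0024 -0.0271] q5 -1.53 pitch -0.33 q6 -17.1 F [-2.6  0.1  6.1] w 0.0193
```

Emit:
move_arm:
  moves:
    - [[0,0,0],0,-0.4]

```text
time: 82.4
tcp_pos: [0.5639, -0.0306, 0.1769]
orientation: [[-0.99, -0.142, 0.003], [-0.142, 0.989, -0.028], [0.001, -0.028, -1.0]]
force: [0.9, -1.5, -1.5]
grip_width: 0.0256
```

```bash
python3 wait.py 5; python3 - <<'E'
from h import *
p,d,w=look("wrist","w17")
s=bot.sense(); t=s["tcp_pos"]; z=w[...,2]
k=(np.hypot(w[...,0]-t[0],w[...,1]-t[1])<.05)&(abs(z-.08)<.006); P=w[k]
print(cv2.minAreaRect((P[:,:2]*1000).astype(np.float32)))
A=np.c_[P[:,:2]-P[:,:2].mean(0),np.ones(len(P))]; print("plane",np.linalg.lstsq(A,P[:,2],rcond=None)[0])
E
```

```text
t82.65 tcp [ 0.5638 -0.0307  0.1768] phi 98.19 zax [ 0.0027 -0.0278] tooltilt [ 0.0013 -0.0279] q5 -1.55 pitch -0.40 q6 -17.1 F [-0.2 -1.3  0.2] w 0.0259
((563.6698608398438, -34.67716979980469), (49.321502685546875, 50.005184173583984), 8.274725914001465)
plane [ 0.01219848 -0.00485124  0.07977221]
```

Emit:
move_arm:
  moves:
    - [[0,0,0],0,0.8]

```text
time: 82.8
tcp_pos: [0.5638, -0.0304, 0.1767]
orientation: [[-0.99, -0.142, 0.003], [-0.142, 0.989, -0.027], [0.001, -0.027, -1.0]]
force: [-0.7, 0.6, -0.2]
grip_width: 0.0392
```

```bash
python3 wait.py 6
```

```text
t83.10 tcp [ 0.5636 -0.0305  0.1767] phi 98.20 zax [ 0.0024 -0.0275] tooltilt [ 0.0016 -0.0276] q5 -1.54 pitch -0.38 q6 -17.1 F [ 0.6  0.  -0.7] w 0.0770
```

Emit:
move_arm:
  moves:
    - [[0,0,3],0,0.8]

```text
time: 83.2
tcp_pos: [0.56, -0.0298, 0.2025]
orientation: [[-0.99, -0.143, -0.007], [-0.143, 0.989, -0.026], [0.011, -0.025, -1.0]]
force: [-0.5, 0.6, -0.2]
grip_width: 0.0768
```

```bash
python3 wait.py 6
```

```text
t83.50 tcp [ 0.5632 -0.0304  0.206 ] phi 98.20 zax [ 0.0014 -0.0272] tooltilt [ 0.0025 -0.0272] q5 -1.53 pitch -0.32 q6 -17.1 F [ 0.3  0.1 -0.1] w 0.0768
```

Emit:
move_arm:
  moves:
    - [[0,0,4],0,0.8]
    - [[0,0,4],0,0.8]
    - [[0,0,3],0,0.8]

```text
time: 83.8
tcp_pos: [0.5559, -0.0292, 0.3085]
orientation: [[-0.99, -0.143, -0.019], [-0.143, 0.99, -0.024], [0.023, -0.021, -1.0]]
force: [-0.0, 0.1, -0.0]
grip_width: 0.0771
```

```bash
python3 wait.py 6; python3 - <<'E'
from shaft import *
p,d,w=look("wrist","w18"); z=w[...,2]; np.save("w18w.npy",w)
print("knob",rect(w,.20,.215,(.564,-.033),.03))
k=(np.hypot(w[...,0]-.564,w[...,1]+.033)<.05)&(abs(z-.08)<.006); P=w[k]
print("base",cv2.minAreaRect((P[:,:2]*1000).astype(np.float32)))
A=np.c_[P[:,:2]-P[:,:2].mean(0),np.ones(len(P))]; print("plane",np.linalg.lstsq(A,P[:,2],rcond=None)[0])
k=(z>.15)&(z<.185)&(np.hypot(w[...,0]-.497,w[...,1]+.0425)<.035); P=w[k]; print("dial",len(P),P.mean(0),cv2.minAreaRect((P[:,:2]*1000).astype(np.float32)))
for l in ("dial_tip","stand_knob","shaft_seat"): print(l,[(np.round(r["point"],4).tolist(),round(r["conf"],2)) for r in tip_of(l,"wrist")][:3])
p2,d2=optics.grab_frame("scene"); cv2.imwrite("pics/s18.png",cv2.resize(p2[130:290,200:400],None,fx=4,fy=3.75,interpolation=cv2.INTER_CUBIC)[:,:,::-1])
for l in ("dial_tip","shaft_seat"): print("scene",l,[(np.round(r["point"],4).tolist(),round(r["conf"],2)) for r in tip_of(l,"scene")][:3])
E
```

```text
t84.10 tcp [ 0.5556 -0.0292  0.3061] phi 98.22 zax [-0.0209 -0.0236] tooltilt [ 0.024  -0.0204] q5 -1.52 pitch 0.97 q6 -17.1 F [-0.7  0.1 -0.4] w 0.0767
knob (840, array([ 0.5623, -0.035 ,  0.2083]), [array([563.7, -35.1]), array([21.8, 19.6]), np.float64(8.6)])
base ((563.8981323242188, -34.773048400878906), (49.882568359375, 49.426700592041016), 8.178412437438965)
plane [ 0.01258936 -0.00435828  0.0795293 ]
dial 1506 [ 0.50168407 -0.04347922  0.16867644] ((510.42718505859375, -42.492740631103516), (43.275672912597656, 43.84806823730469), 7.939521789550781)
dial_tip []
stand_knob [([0.5659, -0.0343, 0.1932], 0.69), ([0.532, -0.027, 0.0012], 0.43)]
shaft_seat [([0.4978, -0.0469, 0.0936], 0.92)]
scene dial_tip [([0.5299, -0.0307, -0.0026], 0.25)]
scene shaft_seat [([0.5004, -0.0444, 0.0905], 0.59)]
```

View pics/w18.png

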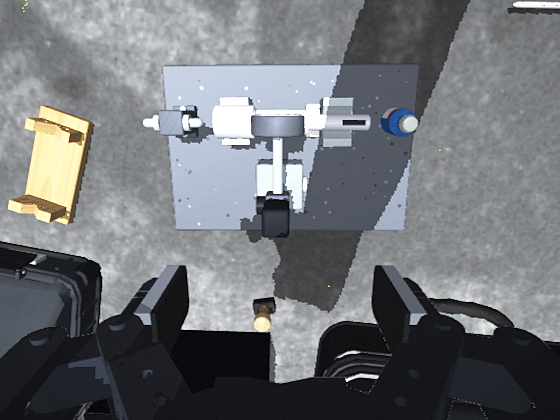

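View pics/s18.png

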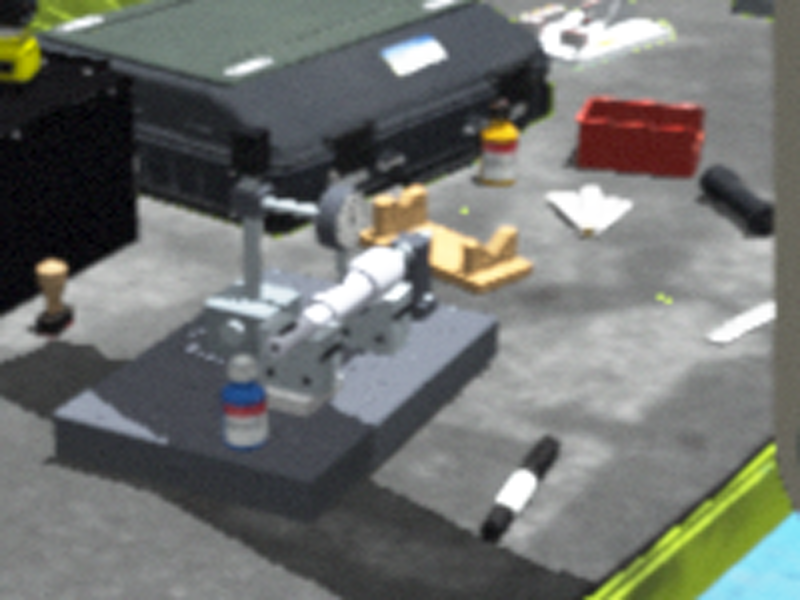

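The scene view shows the stand upright beyond the shaft, with the dial's plunger over the middle section. One last check of the shaft before handing in.

```bash
python3 - <<'E'
from shaft import *
w=np.load("w18w.npy")
c,a=fit(w,(.4968,-.0425),np.radians(278.05),.0926,.112,False); print(c,a)
u=np.array([np.cos(np.radians(a)),np.sin(np.radians(a))]);n=np.array([-u[1],u[0]])
s=(w[...,:2]-c)@u*1000;t=(w[...,:2]-c)@n*1000
for lo,hi in ((-80,-72),(-38,-30),(30,40),(45,60)):
    k=(s>lo)&(s<hi)&(abs(t)<3)&(w[...,2]>.09)&(w[...,2]<.115); print(lo,hi,k.sum(),np.round(np.median(w[...,2][k])*1000,1) if k.any() else None)
tip=np.array([.5639,-.0348])-.068*np.array([np.cos(np.radians(8.2)),np.sin(np.radians(8.2))]); print("tip along/lateral mm",(tip-c)@u*1000,(tip-c)@n*1000)
print("v1",rect(w,0.07,0.084,(0.503,-0.088),0.035))
st=rect(w,0.09,0.105,(0.5126,-0.1464),0.035); print("stop",st)
from cell import ticket
print(ticket.close_job())
E
```

```text
[ 0.49537014 -0.04265949] 278.9741846002664
-80 -72 54 99.4
-38 -30 57 99.5
30 40 66 108.1
45 60 96 108.2
tip along/lateral mm 2.0078611401535205 0.9231736462916821
v1 (73, array([ 0.5202, -0.0837,  0.0837]), [array([503.3, -88.8]), array([45.2, 28.1]), np.float64(9.4)])
stop (1036, array([ 0.5124, -0.1462,  0.0993]), [array([ 512.5, -147.8]), array([23.8, 57.3]), np.float64(7.6)])
the job is handed in; nothing more can be done
Noneshaft.py:16: RankWarning: Polyfit may be poorly conditioned
  f=np.polyfit(S,Tm,1); r=Tm-np.polyval(f,S); g=abs(r)<2; f=np.polyfit(S[g],Tm[g],1)
```

I set the shaft up on the plate as asked and handed the job in at about 84 s. No verdict was reported, and everything below comes from my own camera measurements.

**Set-up:** One V-block stands on the granite near the stop, and the other stands on the thin block farther along. The shaft lies in both grooves with the thick end towards the pin. The dial stand is on the far side, reaching over the shaft.

**Last checks:**
- **V-blocks:** They stand 100.8 mm apart, against 101 mm wanted, and each is within about 2 mm of its journal's middle. The V-block on the thin block is about 2 to 3 mm off the block's centre.
- **Shaft:** It lies level, with both journal tops within 1 mm of nominal. It is in line with the pin, and the thick end is about 10 mm short of it.
- **Dial stand:** It is upright, with the knob top at 208.3 mm against 209 mm nominal. The tip works out about 2 mm along from the shaft's midpoint and 1 mm off its top line.
- **Arm:** It is clear above everything, with nothing in its grip.

**Not confirmed or in disagreement:**
- **Plunger travel:** I could not read it. The dial tip was not detected in the wrist view, and the scene camera gave only a clearly wrong low-confidence point. That the tip presses the shaft follows from the stand's position and height alone.
- **Stop position:** My estimates differed by about 3 to 5 mm between views. The opposite-side wrist view and the top camera agreed within 1 to 2 mm, and I used those.
- **Last shaft fit:** The fit was poorly conditioned because the dial covers the middle section, and it gave an angle 1° off the earlier clean fit.
- **Base slope:** The stand's base top showed a slope of about 0.012 rad, probably camera error and well inside the 0.05 limit.
- **Tool tilt:** The gripper tilted by up to about 0.1 rad on fast multi-row moves. I corrected this before each grasp or placing where it mattered.

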